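# Try the lunch tins' lids and pack the good ones

### The arm

A 6-joint arm with a two-finger parallel gripper is mounted at the origin on the work surface. World frame = base frame: x ahead of the robot, y to its left, z up, the work surface at z = 0. Lengths are in m, angles in rad, forces in N, time in s.
With the tool pointing down it reaches from about 0.3 to 0.875 m from the base axis. Payload 6.4 kg.
Tool frame: the origin (TCP) lies midway between the tips of the shut fingers; the grasp point (between the pads) lies 19 mm behind it; z points along the fingers, y is the line along which they close (so a half turn about z gives the same grasp; the last joint's range is limited). The gripper opens to 88 mm and grips with 3 to 60 N. Pads are 18 mm wide; open, the fingers measure 123 mm over their backs; the gripper's body (75 mm by 187 mm) begins 45 mm behind the grasp point.
Start: joints at [1.119, 0.181, 1.607, -0, 1.354, -0.206], TCP at [0.14, 0.558, 0.239] pointing down, gripper open.
Joint ranges: [-2.99, 2.99], [-0.89, 2.07], [0.3, 2.58], [-1.14, 4.28], [0, 2.63], [-3.12, 3.12]. Speed limits (rad/s): [2.57, 2.57, 3.01, 3.14, 3.14, 3.14].

### API

Orientations are given as a unit quaternion [w, x, y, z].
In Python, from workcell import sensors, read_camera, bot, nets gives the robot as it stands. The module is installed in compiled form; this text tells all that it offers.
- The arm moves only by the tool play_rows, never from a script. Its argument "series" is a list of rows, each a list of 7 numbers: the shift along the tool's x, y, z in mm, then the turn, a rotation vector about the tool's x, y, z in rad, then the closure, from 0 (fully open) to 1 (shut). A call has 1 to 5 rows; each row is the pose to reach, as a shift and turn from the pose commanded when the call began, along the tool's axes at that moment; what a row does not reach only later rows make up. A row lasts 1/10 s, in which the tool goes at most 50 mm and 8.59 degrees, less where a joint would pass 70% of its speed; a pose out of reach is approached as far as the arm can. A call with a gripper value outside its range is refused whole. The fingers move at their own pace and stop on an object; the grip force is fixed at half the most. Time passes only in rows, so rows that repeat a pose let the fingers close. It gives the time, the measured TCP pose, the force, the opening and the grip force at its end, in the units of the state.
- sensors.get_obs(): the state, without advancing time (a new reading comes with each control period).
- read_camera(name): name is "side" or "top" or "wrist"; returns a dict with "image" (400x640x3 uint8, red, green, blue), "fx", "fy", "cx", "cy" (pixels), "R" (3x3) and "t" (3): a world point X has camera coordinates R X + t. Camera axes: x right, y down, z forward; pixel columns grow to the right and rows downward; lengths in m; the calibration is good to about 2 mm. The wrist camera is an equidistant fisheye: a pixel r from the principal point sees the ray r / f radians off the axis. A picture is of the moment at which its call begins. There is no depth.
- bot.job_done(): hands the job in; it is judged then, once.
Trained networks look in the newest picture that a camera, given by its name, has taken for a name from the list of things; names that differ only in an ending like _2 or _b are one class to them, and where a whole thing is asked for, a point or a joint stands for the part that bears it (a point fixed in the world has none). Each returns a list of dicts, best first, with "score" (0 to 1); they miss things now and then, are a little off and sometimes report something else, mostly with a low value. They report only what shows in the picture. A call takes as long as a camera call.
- nets.cut_out(label, camera): "region" (400x640 bool, what is visible of it) and "xy" ([column, row] in pixels, amid what is visible of it).
- nets.tip_of(label, camera): "xy" ([column, row] in pixels: a listed point, or the origin of a listed thing).
The state is a dict: "t": time; "joints": joint angles; "joint_vel": joint speeds; "tau": joint torques, N m; "position": TCP position; "ee_rot": TCP orientation; "force": force on the tool from outside, world axes, zero at the start; "torque": the same for the moment, N m; "grip_width": finger opening in m; "grip_force": force on a finger pad.
Only numpy, scipy, OpenCV 4.12 (cv2) and the standard library are available. Lean on these libraries where they do the work, as an engineer would, in place of code of your own. Each camera call takes 0.05 s, during which the arm holds its last target. There are 200 camera calls.

### The job

Open every lunch tin on the counter until all lids lean back wide open together; then try each lid by bringing it forward to half open and letting go: a good lid drops shut by itself, a stiff one stays, and leave it half open until all have been tried. Then swing the carrier's hold-down bar back, set the good tins shut and flat in the carrier tray, across the middle line where the bar comes down, and press the stiff ones shut and set them flat in the teal colander. Only when all are sorted, swing the bar over so that it lies on the good tins (or on the empty tray if none is good); leave the other things on the counter alone.

Things in the scene. Friction and masses are not known exactly. Their poses are not given: they have to be found in the camera images.
- tin_a: hinged lunch tin (bare metal body, yellow lid with white panel, red thumb tab), 64 mm wide (its x) x 110 mm long (its y) x 40 mm high shut, about 0.5 kg, loose; may be absent. Origin: centre of its underside; z up. The lid is an 8 mm plate covering the whole top, hinged along the back long edge (+x side) at x = +32 mm, z = 36 mm. Shut, the tin can be gripped across its 64 mm width at the middle of its length.
- lid_a (a joint): lid angle of tin_a, rad: 0 shut, 1.95 leaning back against its stop. Some tins have a free hinge: the lid let go anywhere below about 1.5 drops shut by itself in half a second, and beyond that falls back to its stop. Others have a stiff hinge: the lid stays at whatever angle it is left; it still moves with about 1 N at the tab. The tins look alike; only trying the lid tells which is which.
- tab_a (a point): grip point on the red thumb tab on that lid, 80 mm from the hinge line, level with it when shut, at y = +36 mm of the tin. The tab sticks out 28 mm past the front long edge in the lid's plane and is 14 mm wide (along the tin's y) and 8 mm thick: pinch it across the 14 mm and carry it round the hinge; it may turn between the fingers.
- tin_b: hinged lunch tin (bare metal body, yellow lid with white panel, red thumb tab), 64 mm wide (its x) x 110 mm long (its y) x 40 mm high shut, about 0.5 kg, loose; may be absent. Origin: centre of its underside; z up. The lid is an 8 mm plate covering the whole top, hinged along the back long edge (+x side) at x = +32 mm, z = 36 mm. Shut, the tin can be gripped across its 64 mm width at the middle of its length.
- lid_b (a joint): lid angle of tin_b, rad: 0 shut, 1.95 leaning back against its stop. Some tins have a free hinge: the lid let go anywhere below about 1.5 drops shut by itself in half a second, and beyond that falls back to its stop. Others have a stiff hinge: the lid stays at whatever angle it is left; it still moves with about 1 N at the tab. The tins look alike; only trying the lid tells which is which.
- tab_b (a point): grip point on the red thumb tab on that lid, 80 mm from the hinge line, level with it when shut, at y = +36 mm of the tin. The tab sticks out 28 mm past the front long edge in the lid's plane and is 14 mm wide (along the tin's y) and 8 mm thick: pinch it across the 14 mm and carry it round the hinge; it may turn between the fingers.
- tin_c: hinged lunch tin (bare metal body, yellow lid with white panel, red thumb tab), 64 mm wide (its x) x 110 mm long (its y) x 40 mm high shut, about 0.5 kg, loose; may be absent. Origin: centre of its underside; z up. The lid is an 8 mm plate covering the whole top, hinged along the back long edge (+x side) at x = +32 mm, z = 36 mm. Shut, the tin can be gripped across its 64 mm width at the middle of its length.
- lid_c (a joint): lid angle of tin_c, rad: 0 shut, 1.95 leaning back against its stop. Some tins have a free hinge: the lid let go anywhere below about 1.5 drops shut by itself in half a second, and beyond that falls back to its stop. Others have a stiff hinge: the lid stays at whatever angle it is left; it still moves with about 1 N at the tab. The tins look alike; only trying the lid tells which is which.
- tab_c (a point): grip point on the red thumb tab on that lid, 80 mm from the hinge line, level with it when shut, at y = +36 mm of the tin. The tab sticks out 28 mm past the front long edge in the lid's plane and is 14 mm wide (along the tin's y) and 8 mm thick: pinch it across the 14 mm and carry it round the hinge; it may turn between the fingers.
- tin_d: hinged lunch tin (bare metal body, yellow lid with white panel, red thumb tab), 64 mm wide (its x) x 110 mm long (its y) x 40 mm high shut, about 0.5 kg, loose; may be absent. Origin: centre of its underside; z up. The lid is an 8 mm plate covering the whole top, hinged along the back long edge (+x side) at x = +32 mm, z = 36 mm. Shut, the tin can be gripped across its 64 mm width at the middle of its length.
- lid_d (a joint): lid angle of tin_d, rad: 0 shut, 1.95 leaning back against its stop. Some tins have a free hinge: the lid let go anywhere below about 1.5 drops shut by itself in half a second, and beyond that falls back to its stop. Others have a stiff hinge: the lid stays at whatever angle it is left; it still moves with about 1 N at the tab. The tins look alike; only trying the lid tells which is which.
- tab_d (a point): grip point on the red thumb tab on that lid, 80 mm from the hinge line, level with it when shut, at y = +36 mm of the tin. The tab sticks out 28 mm past the front long edge in the lid's plane and is 14 mm wide (along the tin's y) and 8 mm thick: pinch it across the 14 mm and carry it round the hinge; it may turn between the fingers.
- carrier: lunch carrier, fixed: low wooden tray, inside 150 (x) x 240 mm (y), floor 6 mm above the counter, rim 16 mm above the counter. Origin: centre of its underside. Takes up to two tins side by side along y; the hold-down bar's crossbar lies along y over x = 0.
- bar (a joint): angle of the steel swing-over hold-down bar of the carrier, rad. It turns about a line along the carrier's y at x = +110 mm, z = 52 mm. -0.12 (start): down, resting on its stop over the empty tray; about 0: lying on tins 40 mm high; 1.57: upright; 1.95: leaning back on its stop. Arm 155 mm long, 14 mm wide, with a 190 mm crossbar 110 mm from the hinge. 0.25 kg; it falls to whichever side of upright it is let go on (it tips over centre at about 1.5).
- knob (a point): centre of the red knob (22 mm round, 16 mm wide along the carrier's y) near the free end of the hold-down bar, 150 mm out from its hinge line and 26 mm above the arm when it lies level: pinch it across the 16 mm and carry it round the hinge.
- colander: teal rectangular plastic colander, fixed: inside 160 (x) x 240 mm (y), floor 4 mm above the counter, walls 4 mm thick and 60 mm high. Origin: centre of its underside.
- mortar: small grey stone mortar, 60 mm round, 46 mm high, 0.8 kg, standing among the tins. Origin: underside centre. Leave it alone.
- pot_lid: stainless pot lid, 140 mm round, 45 mm high with knob. Origin: underside centre. Leave it alone.
- jar: clear glass jar with twist lid, 84 mm round, 140 mm high. Origin: underside centre. Leave it alone.
- paddle: flat wooden rice paddle, 220 mm long, 8 mm thick. Origin: underside (where handle meets blade). Leave it alone.
- mug: blue mug, 80 mm round, 90 mm high. Origin: underside centre. Leave it alone.
- soap: green soap bottle, 60 mm round, 170 mm high. Origin: underside centre. Leave it alone.

How it is judged:
On the way, in this order (a step that is already met when the one before it is completed fails the run):
1. all the tins on the counter stand wide open at the same time (lids past 1.6 rad) (value of joint each of lid_a, lid_b, lid_c, lid_d above 1.6 rad), for 0.2 s.
2. every lid has been tried: all at once, the good lids have dropped shut and the stiff lids stand half open (0.3 to 1.3 rad) (value of joint each of lid_a, lid_c below 0.12 rad and value of joint lid_b between 0.3 and 1.3 rad and value of joint lid_d between 0.3 and 1.3 rad), for 0.3 s.
3. good tins shut and flat in the carrier, stiff tins shut and flat in the colander, with the hold-down bar still swung back (x of tin_a in the frame of carrier between -0.032 and 0.032 m and y of tin_a in the frame of carrier between -0.1 and 0.1 m and z of each of tin_a, tin_c in the frame of carrier below 0.014 m and angle between each of tin_a, tin_c, tin_b, tin_d's own z axis and vertical below 0.12 rad and value of joint each of lid_a, lid_c, lid_b, lid_d below 0.12 rad and x of tin_c in the frame of carrier between -0.032 and 0.032 m and y of tin_c in the frame of carrier between -0.1 and 0.1 m and x of tin_b in the frame of colander between -0.08 and 0.08 m and y of tin_b in the frame of colander between -0.12 and 0.12 m and z of each of tin_b, tin_d in the frame of colander below 0.016 m and x of tin_d in the frame of colander between -0.08 and 0.08 m and y of tin_d in the frame of colander between -0.12 and 0.12 m and value of joint bar above 1.5 rad), for 0.2 s.
At the end, for the whole second after the job is handed in: Free-lid tins flat in the carrier (within 32 mm of its middle line, 100 mm of its centre along y), stiff ones flat on the colander's floor; all upright and shut within 0.12 rad; bar down (below 0.07 rad) and touching a good tin, if there is one; all at rest (x of tin_a in the frame of carrier between -0.032 and 0.032 m and y of tin_a in the frame of carrier between -0.1 and 0.1 m and z of each of tin_a, tin_c in the frame of carrier below 0.014 m and angle between each of tin_a, tin_c, tin_b, tin_d's own z axis and vertical below 0.12 rad and value of joint each of lid_a, lid_c, lid_b, lid_d below 0.12 rad and x of tin_c in the frame of carrier between -0.032 and 0.032 m and y of tin_c in the frame of carrier between -0.1 and 0.1 m and x of tin_b in the frame of colander between -0.08 and 0.08 m and y of tin_b in the frame of colander between -0.12 and 0.12 m and z of each of tin_b, tin_d in the frame of colander below 0.016 m and x of tin_d in the frame of colander between -0.08 and 0.08 m and y of tin_d in the frame of colander between -0.12 and 0.12 m and linear speed of each of tin_a, tin_b, tin_c, tin_d below 0.02 m/s and value of joint bar below 0.07 rad and (contact force between bar and tin_a above 0.2 N or contact force between bar and tin_c above 0.2 N)).
It fails at once if one of the other things on the counter (stone mortar, pot lid, glass jar, rice paddle, mug, soap bottle) is moved more than 40 mm (distance of any of mortar, pot_lid, jar, paddle, mug, soap from where it was at the start of the episode above 0.04 m).
Of tin_a, tin_b, tin_c, tin_d only 2 to 3 are there at a start; the rules pass over those that are not, and their reading is None.
At some moment in a run one of tin_a, tin_b, tin_c, tin_d may be knocked a few centimetres aside while the robot is not near it.
It also fails if it takes over 210 s, if anything falls off the work surface, if the arm or the gripper's body presses on something with over 40 N, if the wrist force passes 120 N, or if a joint passes its speed limit or range.

## Working session

There is one attempt and no reset: what is moved stays moved. The work goes in short steps, Python scripts to look and compute and a tool call to move; the robot and the scene stay as the last step left them, time stands still between calls to the robot, and variables do not carry over. Pictures are saved under pics/ and viewed, at most 14 in all, crops included, and the job is handed in when it is done.

Besides the shell and the picture viewer there is one more tool, called after "Emit:" as name(argument=value, ...) on one line, values as JSON. play_rows: Moves the arm, as the interface text tells. Its arguments: {"type":"object","properties":{"series":{"type":"array"}},"required":["series"]}

```bash
mkdir -p pics; ls; python3 - <<'E'
from workcell import sensors, read_camera, bot, nets
import cv2,numpy as np
o=sensors.get_obs();print({k:np.round(v,3).tolist() for k,v in o.items()})
for c in ["top","side"]:
    d=read_camera(c);cv2.imwrite(f"pics/{c}0.png",d["image"][:,:,::-1]);print(c,d["fx"],d["cx"],d["cy"],np.round(d["R"],3).tolist(),np.round(d["t"],3))
    for n in ["tin_a","tab_a","carrier","knob","colander","mortar","pot_lid","jar","paddle","mug","soap"]:
        print(n,[(np.round(r["xy"]).tolist(),round(r["score"],2)) for r in nets.tip_of(n,c)][:5])
E
```

```text
pics
{'t': 0.0, 'joints': [1.119, 0.182, 1.608, -0.0, 1.354, -0.206], 'joint_vel': [0.001, -0.002, 0.0, 0.0, 0.001, 0.0], 'tau': [-0.002, -43.385, -34.186, 0.07, 0.038, -0.0], 'position': [0.14, 0.557, 0.238], 'ee_rot': [-0.0, 0.123, 0.992, -0.001], 'force': [0.372, 0.346, 0.725], 'torque': [-0.034, -0.022, -0.011], 'grip_force': 0.0, 'grip_width': 0.088}
top 444.78563761580835 317.8343654998548 198.20412512174744 [[0.028, -0.999, 0.021], [-0.996, -0.03, -0.08], [0.08, -0.019, -0.997]] [-0.052  0.604  1.343]
tin_a [([282.0, 187.0], 0.96), ([334.0, 243.0], 0.6)]
tab_a [([322.0, 259.0], 0.65)]
carrier [([416.0, 255.0], 0.88), ([434.0, 179.0], 0.24)]
knob [([197.0, 189.0], 0.73), ([422.0, 264.0], 0.64)]
colander [([186.0, 251.0], 0.68)]
mortar [([307.0, 217.0], 0.53)]
pot_lid [([309.0, 140.0], 0.92)]
jar [([400.0, 162.0], 0.92), ([303.0, 213.0], 0.72)]
paddle [([197.0, 188.0], 0.9), ([281.0, 183.0], 0.67)]
mug [([230.0, 158.0], 0.94)]
soap [([434.0, 179.0], 0.96)]
side 377.67157803419525 324.616151377677 194.36872830584457 [[-0.864, -0.503, 0.015], [-0.36, 0.597, -0.717], [0.351, -0.625, -0.697]] [0.523 0.284 0.74 ]
tin_a [([387.0, 220.0], 0.76), ([288.0, 236.0], 0.72)]
tab_a [([294.0, 244.0], 0.9), ([403.0, 223.0], 0.72)]
carrier [([430.0, 164.0], 0.59)]
knob [([446.0, 154.0], 0.92)]
colander [([305.0, 384.0], 0.78), ([389.0, 220.0], 0.53), ([335.0, 146.0], 0.48)]
mortar [([343.0, 228.0], 0.6), ([404.0, 229.0], 0.25)]
pot_lid [([261.0, 195.0], 0.6)]
jar [([336.0, 145.0], 0.78)]
paddle [([224.0, 327.0], 0.83)]
mug [([221.0, 268.0], 0.77)]
soap [([367.0, 134.0], 0.76)]
```

View pics/top0.png

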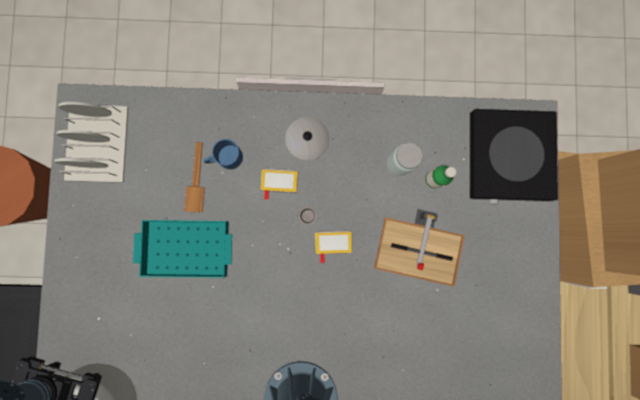

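View pics/side0.png

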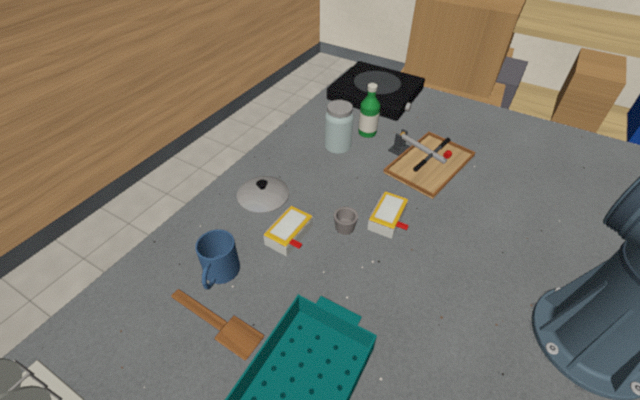

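Two tins show: tin 1 at about (334,243) with its tab at (322,258), and tin 2 at about (280,181) with its tab at (266,195). The mortar sits between them at (307,216), the carrier is at (420,252) with the bar knob at (421,266), and the colander is at (186,249). Next I'll measure these precisely.

```bash
cat > h.py <<'E'
from workcell import sensors, read_camera, bot, nets
import cv2,numpy as np
from scipy.spatial.transform import Rotation as Ro
def proj(d,X):
    c=d["R"]@np.asarray(X,float)+d["t"]; return np.array([d["fx"]*c[0]/c[2]+d["cx"],d["fy"]*c[1]/c[2]+d["cy"]])
def plane(d,uv,z):
    r=np.array([(uv[0]-d["cx"])/d["fx"],(uv[1]-d["cy"])/d["fy"],1.]); R=np.array(d["R"]);t=np.array(d["t"])
    C=-R.T@t; v=R.T@r; return C+v*(z-C[2])/v[2]
def rect(d,mask,z):
    "min-area rectangle of a mask on plane z: centre, (long,short) mm, angle of long side in rad"
    ys,xs=np.nonzero(mask); P=np.array([plane(d,(a,b),z)[:2]*1000 for a,b in zip(xs,ys)],np.float32)
    b=cv2.boxPoints(cv2.minAreaRect(P)); e=b[1]-b[0],b[2]-b[1]; L=sorted(e,key=np.linalg.norm)
    return b.mean(0)/1000,(np.linalg.norm(L[1]),np.linalg.norm(L[0])),np.arctan2(L[1][1],L[1][0])
def masks(d):
    h=cv2.cvtColor(d["image"],cv2.COLOR_RGB2HSV); H,S,V=cv2.split(h)
    return ((H>18)&(H<32)&(S>150)&(V>120)), (((H<6)|(H>174))&(S>170)&(V>90)), ((H>80)&(H<98)&(S>120))
def blobs(m,n):
    k,l,s,c=cv2.connectedComponentsWithStats(m.astype(np.uint8),connectivity=8)
    return [(l==i,s[i],c[i]) for i in range(1,k) if s[i,4]>=n]
def fill(m):
    o=np.zeros(m.shape,np.uint8); c,_=cv2.findContours(m.astype(np.uint8),0,1); cv2.drawContours(o,c,-1,1,-1); return o>0
E
python3 - <<'E'
from h import *
d=read_camera("top"); Y,Rd,T=masks(d)
for m,s,c in blobs(Y,20): print("yel",c.round(1),s[4],rect(d,fill(m),.04))
for m,s,c in blobs(Rd,5): print("red",c.round(1),s[4],plane(d,c,.036).round(4),plane(d,c,.06).round(3))
for m,s,c in blobs(T,100): print("teal",c.round(1),s, [rect(d,fill(m),z) for z in(.06,)])
H,S,V=cv2.split(cv2.cvtColor(d["image"],cv2.COLOR_RGB2HSV))
w=np.zeros_like(Y);w[210:292,368:470]=((H>8)&(H<25)&(S>70))[210:292,368:470]
m=max(blobs(w,50),key=lambda b:b[1][4]); print("carrier",m[2],rect(d,m[0],.014))
for n,z in [("mortar",0),("pot_lid",0),("jar",0),("soap",0),("mug",0),("paddle",0),("carrier",0),("colander",0)]:
    print(n,[(plane(d,r["xy"],z)[:2].round(3),round(r["score"],2)) for r in nets.tip_of(n,"top")][:2])
s=read_camera("side")
for n in["tin_a","tab_a","knob"]:
  for c,dd in(("top",d),("side",s)):print(n,c,[(np.round(r["xy"],1),plane(dd,r["xy"],{"tin_a":0,"tab_a":.036,"knob":.06}[n])[:2].round(3),round(r["score"],2)) for r in nets.tip_of(n,c)][:3])
Y,Rd,T=masks(s)
for m,q,c in blobs(Y,20): print("yel",c.round(1),q[4],rect(s,fill(m),.04))
for m,q,c in blobs(Rd,5): print("red",c.round(1),q[4],plane(s,c,.036).round(4),plane(s,c,.06).round(3))
E
```

```text
yel [278.9 181.5] 199 (array([0.65414536, 0.08615975], dtype=float32), (np.float32(106.453445), np.float32(61.103287)), np.float32(1.5393096))
yel [332.7 243.2] 198 (array([ 0.47118717, -0.08447064], dtype=float32), (np.float32(106.30433), np.float32(60.784405)), np.float32(-1.510137))
red [266.  194.5] 24 [0.6108 0.124  0.036 ] [0.609 0.122 0.06 ]
red [322.  257.5] 24 [ 0.4253 -0.0517  0.036 ] [ 0.427 -0.051  0.06 ]
red [420.3 266.1] 27 [ 0.4074 -0.3501  0.036 ] [ 0.409 -0.344  0.06 ]
teal [182.8 248.4] [ 133  220   99   57 5143] [(array([0.44338152, 0.36203456], dtype=float32), (np.float32(285.99536), np.float32(164.08195)), np.float32(-1.5443202))]
carrier [418.71188144 251.73674956] (array([ 0.4518278 , -0.35149354], dtype=float32), (np.float32(253.8628), np.float32(164.26115)), np.float32(1.3777655))
mortar [(array([0.553, 0.   ]), 0.67)]
pot_lid [(array([0.793, 0.007]), 0.72)]
jar [(array([ 0.727, -0.286]), 0.84)]
soap [(array([ 0.68 , -0.405]), 0.96)]
mug [(array([0.725, 0.25 ]), 0.65)]
paddle [(array([0.633, 0.352]), 0.76)]
carrier [(array([ 0.442, -0.342]), 0.79)]
colander [
[... 547 characters left out ...]
[ 0.418, -0.053]), 0.7), (array([297.5, 248. ]), array([0.6  , 0.131]), 0.66)]
knob top [(array([421.2, 264.5]), array([ 0.414, -0.347]), 0.79)]
knob side [(array([448.2, 152.4]), array([ 0.41 , -0.354]), 0.61)]
yel [388.6 212.2] 266 (array([ 0.4714982, -0.0831653], dtype=float32), (np.float32(109.56319), np.float32(61.996964)), np.float32(-1.5158632))
yel [287.6 228.2] 299 (array([0.6540878 , 0.08704025], dtype=float32), (np.float32(108.84537), np.float32(61.682392)), np.float32(1.5474961))
red [447.3 153.9] 45 [ 0.4144 -0.3789  0.036 ] [ 0.41  -0.346  0.06 ]
red [402.  225.2] 49 [ 0.4246 -0.0531  0.036 ] [ 0.42  -0.031  0.06 ]
red [295.4 243.4] 54 [0.6114 0.1224 0.036 ] [0.6   0.138 0.06 ]
```

```bash
cat >> h.py <<'E'
import json
def down(yaw): # tool pointing down, tool x at heading yaw
    c,s=np.cos(yaw),np.sin(yaw); return Ro.from_matrix(np.array([[c,s,0],[s,-c,0],[0,0,-1.]]))
def plan(wps,o=None):
    "wps: (x,y,z,yaw,closure,step_m,holdrows). prints play_rows calls in tool axes, rounded, and the end pose"
    o=o or sensors.get_obs(); p=np.array(o["position"]); q=Ro.from_quat(np.array(o["ee_rot"])[[1,2,3,0]])
    rows=[]; P,Q=p.copy(),q
    for x,y,z,yaw,c,st,h in wps:
        T=np.array([x,y,z]); W=min((down(yaw),down(yaw+np.pi)),key=lambda R:(Q.inv()*R).magnitude()); D=(Q.inv()*W).as_rotvec()
        n=max(1,int(np.ceil(max(np.linalg.norm(T-P)/st,np.linalg.norm(D)/.13))))
        rows+=[(P+(T-P)*i/n,Q*Ro.from_rotvec(D*i/n),c) for i in range(1,n+1)]+[(T,W,c)]*h; P,Q=T,W
    while len(rows)%5: rows.append(rows[-1])
    for i in range(0,len(rows),5):
        out=[]
        for R,W,c in rows[i:i+5]:
            out.append([int(round(v)) for v in q.inv().apply(R-p)*1000]+[round(float(v),2)+0. for v in (q.inv()*W).as_rotvec()]+[c])
        p=p+q.apply(np.array(out[-1][:3])/1000); q=q*Ro.from_rotvec(out[-1][3:6])
        print(json.dumps(out).replace(" ",""))
    print("end",p.round(4),len(rows))
def tab(c,yaw,th): # tab grip point of tin at c, lid angle th
    h=np.array([.032-.08*np.cos(th),.036]); k,s=np.cos(yaw),np.sin(yaw)
    return np.array([c[0]+h[0]*k-h[1]*s,c[1]+h[0]*s+h[1]*k,.036+.08*np.sin(th)])
def carry(c,yaw,ths,cl=1.,off=-.010): return [(*(tab(c,yaw,t)+[0,0,off]),yaw,cl,.05,0) for t in ths]
E
python3 - <<'E'
from h import *
c,y=(.4713,-.0838),.055; a=tab(c,y,0)
plan([(a[0],a[1],.12,y,.5,.042,1),(a[0],a[1],.026,y,.5,.035,0),(a[0],a[1],.026,y,1.,.05,4)])
E
```

```text
[[-25,-31,7,0.0,0.0,-0.02,0.5],[-50,-61,14,0.0,0.0,-0.04,0.5],[-74,-92,21,0.0,0.0,-0.05,0.5],[-99,-123,28,0.0,0.0,-0.07,0.5],[-124,-153,35,0.0,0.0,-0.09,0.5]]
[[-22,-33,7,0.0,0.0,-0.02,0.5],[-44,-66,14,0.0,0.0,-0.03,0.5],[-66,-99,21,0.0,0.0,-0.05,0.5],[-87,-131,28,0.0,0.0,-0.07,0.5],[-109,-164,35,0.0,0.0,-0.09,0.5]]
[[-19,-35,7,0.0,0.0,-0.01,0.5],[-38,-69,14,0.0,0.0,-0.03,0.5],[-57,-104,21,0.0,0.0,-0.05,0.5],[-76,-139,28,0.0,0.0,-0.07,0.5],[-95,-173,35,0.0,0.0,-0.09,0.5]]
[[-15,-36,7,0.0,0.0,-0.01,0.5],[-31,-73,14,0.0,0.0,-0.03,0.5],[-31,-73,14,0.0,0.0,-0.03,0.5],[-31,-73,45,0.0,0.0,-0.03,0.5],[-31,-73,76,0.0,0.0,-0.03,0.5]]
[[0,0,32,0.0,0.0,0.0,0.5],[0,0,32,0.0,0.0,0.0,1.0],[0,0,32,0.0,0.0,0.0,1.0],[0,0,32,0.0,0.0,0.0,1.0],[0,0,32,0.0,0.0,0.0,1.0]]
[[0,0,0,0.0,0.0,0.0,1.0],[0,0,0,0.0,0.0,0.0,1.0],[0,0,0,0.0,0.0,0.0,1.0],[0,0,0,0.0,0.0,0.0,1.0],[0,0,0,0.0,0.0,0.0,1.0]]
end [ 0.4213 -0.0509  0.0257] 30
```

Emit:
play_rows(series=[[-25, -31, 7, 0, 0, -0.02, 0.5], [-50, -61, 14, 0, 0, -0.04, 0.5], [-74, -92, 21, 0, 0, -0.05, 0.5], [-99, -123, 28, 0, 0, -0.07, 0.5], [-124, -153, 35, 0, 0, -0.09, 0.5]])

```text
t: 2.5
position: [0.2233, 0.3778, 0.2035]
ee_rot: [0.0, 0.077, 0.997, 0.0]
force: [0.4, 0.4, 0.3]
grip_width: 0.05
grip_force: 0.0
```

Emit:
play_rows(series=[[-22, -33, 7, 0, 0, -0.02, 0.5], [-44, -66, 14, 0, 0, -0.03, 0.5], [-66, -99, 21, 0, 0, -0.05, 0.5], [-87, -131, 28, 0, 0, -0.07, 0.5], [-109, -164, 35, 0, 0, -0.09, 0.5]])

```text
t: 3.0
position: [0.3057, 0.1989, 0.1688]
ee_rot: [0.001, 0.032, 0.999, 0.0]
force: [0.9, 0.7, -0.3]
grip_width: 0.044
grip_force: 0.0
```

Emit:
play_rows(series=[[-19, -35, 7, 0, 0, -0.01, 0.5], [-38, -69, 14, 0, 0, -0.03, 0.5], [-57, -104, 21, 0, 0, -0.05, 0.5], [-76, -139, 28, 0, 0, -0.07, 0.5], [-95, -173, 35, 0, 0, -0.09, 0.5]])

```text
t: 3.5
position: [0.3893, 0.0196, 0.1338]
ee_rot: [0.001, -0.012, 1.0, -0.0]
force: [1.3, -0.3, 1.2]
grip_width: 0.0437
grip_force: 0.0
```

Emit:
play_rows(series=[[-15, -36, 7, 0, 0, -0.01, 0.5], [-31, -73, 14, 0, 0, -0.03, 0.5], [-31, -73, 14, 0, 0, -0.03, 0.5], [-31, -73, 45, 0, 0, -0.03, 0.5], [-31, -73, 45, 0, 0, -0.03, 0.5]])

```text
t: 4.0
position: [0.4187, -0.0496, 0.0862]
ee_rot: [-0.003, -0.027, 1.0, 0.001]
force: [-1.4, 0.7, -0.6]
grip_width: 0.044
grip_force: 0.0
```

```bash
python3 - <<'E'
from h import *
c,y=(.4713,-.0838),.055; a=tab(c,y,0)
plan([(a[0],a[1],.026,y,.5,.035,1),(a[0],a[1],.026,y,1.,.05,4)]+carry(c,y,np.linspace(.18,1.9,11))+[carry(c,y,[1.9])[0][:-1]+(2,)]+[carry(c,y,[1.9],.5)[0][:-1]+(3,)])
E
```

```text
[[-1,-1,30,0.0,0.0,0.0,0.5],[-3,-1,60,0.0,-0.01,0.0,0.5],[-3,-1,60,0.0,-0.01,0.0,0.5],[-3,-1,60,0.0,-0.01,0.0,1.0],[-3,-1,60,0.0,-0.01,0.0,1.0]]
[[0,0,0,0.0,0.0,0.0,1.0],[0,0,0,0.0,0.0,0.0,1.0],[0,0,0,0.0,0.0,0.0,1.0],[-1,0,-14,0.0,0.0,0.0,1.0],[-5,0,-27,0.0,0.0,0.0,1.0]]
[[-6,0,-13,0.0,0.0,0.0,1.0],[-14,0,-24,0.0,0.0,0.0,1.0],[-24,0,-34,0.0,0.0,0.0,1.0],[-35,0,-42,0.0,0.0,0.0,1.0],[-47,0,-48,0.0,0.0,0.0,1.0]]
[[-13,0,-3,0.0,0.0,0.0,1.0],[-27,0,-4,0.0,0.0,0.0,1.0],[-41,0,-3,0.0,0.0,0.0,1.0],[-54,0,0,0.0,0.0,0.0,1.0],[-54,0,0,0.0,0.0,0.0,1.0]]
[[0,0,0,0.0,0.0,0.0,1.0],[0,0,0,0.0,0.0,0.0,1.0],[0,0,0,0.0,0.0,0.0,0.5],[0,0,0,0.0,0.0,0.0,0.5],[0,0,0,0.0,0.0,0.0,0.5]]
[[0,0,0,0.0,0.0,0.0,0.5],[0,0,0,0.0,0.0,0.0,0.5],[0,0,0,0.0,0.0,0.0,0.5],[0,0,0,0.0,0.0,0.0,0.5],[0,0,0,0.0,0.0,0.0,0.5]]
end [ 0.5269 -0.0449  0.1016] 30
```

Emit:
play_rows(series=[[-1, -1, 30, 0, 0, 0, 0.5], [-3, -1, 60, 0, 0, 0, 0.5], [-3, -1, 60, 0, 0, 0, 0.5], [-3, -1, 60, 0, 0, 0, 1], [-3, -1, 60, 0, 0, 0, 1]])

```text
t: 4.5
position: [0.4255, -0.0518, 0.0305]
ee_rot: [0.001, -0.027, 1.0, -0.0]
force: [0.1, -0.2, -0.6]
grip_width: 0.0301
grip_force: 0.0
```

Emit:
play_rows(series=[[0, 0, 0, 0, 0, 0, 1], [0, 0, 0, 0, 0, 0, 1], [0, 0, 0, 0, 0, 0, 1], [-1, 0, -14, 0, 0, 0, 1], [-5, 0, -27, 0, 0, 0, 1]])

```text
t: 5.0
position: [0.4281, -0.0512, 0.0555]
ee_rot: [-0.001, -0.027, 1.0, 0.0]
force: [-0.2, -0.5, -2.6]
grip_width: 0.0136
grip_force: 30.0
```

Emit:
play_rows(series=[[-6, 0, -13, 0, 0, 0, 1], [-14, 0, -24, 0, 0, 0, 1], [-24, 0, -34, 0, 0, 0, 1], [-35, 0, -42, 0, 0, 0, 1], [-47, 0, -48, 0, 0, 0, 1]])

```text
t: 5.5
position: [0.4766, -0.0488, 0.104]
ee_rot: [-0.001, -0.027, 1.0, 0.0]
force: [-1.7, 0.2, -4.9]
grip_width: 0.0136
grip_force: 30.0
```

Emit:
play_rows(series=[[-13, 0, -3, 0, 0, 0, 1], [-27, 0, -4, 0, 0, 0, 1], [-41, 0, -3, 0, 0, 0, 1], [-54, 0, 0, 0, 0, 0, 1], [-54, 0, 0, 0, 0, 0, 1]])

```text
t: 6.0
position: [0.5332, -0.0464, 0.106]
ee_rot: [0.002, -0.027, 1.0, -0.001]
force: [-4.7, 0.3, 12.6]
grip_width: 0.0133
grip_force: 29.9
```

Emit:
play_rows(series=[[0, 0, 0, 0, 0, 0, 1], [0, 0, 0, 0, 0, 0, 1], [0, 0, 0, 0, 0, 0, 0.5], [0, 0, 0, 0, 0, 0, 0.5], [0, 0, 0, 0, 0, 0, 0.5]])

```text
t: 6.5
position: [0.5306, -0.0459, 0.1038]
ee_rot: [0.0, -0.027, 1.0, 0.0]
force: [-0.6, -0.3, -0.2]
grip_width: 0.0353
grip_force: 0.0
```

Emit:
play_rows(series=[[0, 0, -40, 0, 0, 0, 0.5], [0, 0, -80, 0, 0, 0, 0.5], [0, 0, -110, 0, 0, 0, 0.5], [0, 0, -110, 0, 0, 0, 0.5]])

```text
t: 6.9
position: [0.5331, -0.0467, 0.2187]
ee_rot: [0.004, -0.027, 1.0, -0.001]
force: [0.5, -0.2, 0.3]
grip_width: 0.0443
grip_force: 0.0
```

```bash
cat > look.py <<'E'
from h import *
import sys
t=read_camera("top");s=read_camera("side")
for n,d in(("top",t),("side",s)):
    Y,R,T=masks(d)
    for m,q,c in blobs(Y,15): print(n,"yel",c.round(1),q[4],*[np.round(v,3) for v in rect(d,fill(m),.04)])
    for m,q,c in blobs(R,5): print(n,"red",c.round(1),q[4],plane(d,c,.036)[:2].round(4),"z.09",plane(d,c,.09)[:2].round(3),"z.11",plane(d,c,.11)[:2].round(3))
if len(sys.argv)>1:
    b=np.hstack([t["image"][110:310,220:380],s["image"][110:310,240:480]])[:,:,::-1]
    cv2.imwrite(f"pics/{sys.argv[1]}.png",cv2.resize(b,None,fx=2,fy=2,interpolation=cv2.INTER_CUBIC))
E
python3 look.py open1
```

```text
top yel [279.1 181.6] 193 [0.654 0.086] [106.288  60.658] 1.549
top yel [322.  240.5] 51 [ 0.475 -0.054] [56.242 16.179] 1.257
top red [266.  194.5] 24 [0.6108 0.124 ] z.09 [0.606 0.119] z.11 [0.605 0.117]
top red [320.  247.2] 22 [ 0.456  -0.0448] z.09 [ 0.458 -0.043] z.11 [ 0.458 -0.043]
top red [420.2 266.2] 26 [ 0.4073 -0.3498] z.09 [ 0.411 -0.336] z.11 [ 0.412 -0.331]
side yel [377.6 208.2] 250 [ 0.501 -0.081] [109.411  60.923] 1.546
side yel [287.6 227.9] 305 [0.654 0.087] [108.799  62.134] 1.546
side red [447.2 153.9] 44 [ 0.4145 -0.3786] z.09 [ 0.405 -0.304] z.11 [ 0.401 -0.276]
side red [388.3 221.7] 47 [ 0.4569 -0.0464] z.09 [0.444 0.002] z.11 [0.439 0.02 ]
side red [295.5 243.4] 55 [0.6111 0.1224] z.09 [0.586 0.157] z.11 [0.576 0.17 ]
```

```bash
cat >> h.py <<'E'
def ori(yaw,al): # tool tilted forward (towards tin +x) by al from straight down
    return Ro.from_rotvec(-al*np.array([-np.sin(yaw),np.cos(yaw),0]))*down(yaw)
def plan2(wps,mr=.14):
    "wps: (pos, yaw, tilt, closure, step, hold)"
    o=sensors.get_obs(); p=np.array(o["position"]); q=Ro.from_quat(np.array(o["ee_rot"])[[1,2,3,0]])
    rows=[]; P,Q=p.copy(),q; fl=Ro.from_rotvec([0,0,np.pi])
    for T,yaw,al,c,st,h in wps:
        W=ori(yaw,al); W=min((W,W*fl),key=lambda R:(Q.inv()*R).magnitude()); D=(Q.inv()*W).as_rotvec(); T=np.array(T)
        n=int(np.ceil(max(np.linalg.norm(T-P)/st,np.linalg.norm(D)/mr,.01)))
        rows+=[(P+(T-P)*i/n,Q*Ro.from_rotvec(D*i/n),c) for i in range(1,n+1)]+[(T,W,c)]*h; P,Q=T,W
    while len(rows)%5: rows.append(rows[-1])
    for i in range(0,len(rows),5):
        out=[]
        for R,W,c in rows[i:i+5]:
            out.append([int(round(v)) for v in q.inv().apply(R-p)*1000]+[round(float(v),2)+0. for v in (q.inv()*W).as_rotvec()]+[c])
        p=p+q.apply(np.array(out[-1][:3])/1000); q=q*Ro.from_rotvec(out[-1][3:6])
        print(json.dumps(out).replace(" ","").replace("-0.0,","0,").replace("0.0,","0,"))
    print("end",p.round(4),np.roll(q.as_quat(),1).round(3),len(rows))
def tcp(c,yaw,th,al,r=.084,past=.008,back=0):
    h=np.array([.032-r*np.cos(th),.036]); k,s=np.cos(yaw),np.sin(yaw)
    P=np.array([c[0]+h[0]*k-h[1]*s,c[1]+h[0]*s+h[1]*k,.036+r*np.sin(th)])
    return P+ori(yaw,al).apply([0,0,1])*(past-back)
E
python3 - <<'E'
from h import *
c,y=(.501,-.081),-.025
A0=.85
def w(th,al,cl,st=.04,h=0,back=0): return (tcp(c,y,th,al,back=back),y,al,cl,st,h)
t=np.linspace(.1,1.85,15)
plan2([((.42,-.05,.2),y,.4,.5,.04,0),w(0,A0,.5,.04,1,.06),w(0,A0,.5,.03,1),w(0,A0,1.,.03,4)])
E
```

```text
[[37,1,5,0.01,-0.13,0.03,0.5],[74,1,9,0.01,-0.27,0.05,0.5],[111,2,14,0.02,-0.4,0.08,0.5],[113,4,46,0.02,-0.51,0.08,0.5],[115,6,79,0.02,-0.62,0.08,0.5]]
[[21,1,25,0,-0.12,0,0.5],[41,3,50,0,-0.23,0,0.5],[41,3,50,0,-0.23,0,0.5],[37,3,69,0,-0.23,0,0.5],[32,3,89,0,-0.23,0,0.5]]
[[0,0,20,0,0,0,0.5],[0,0,20,0,0,0,0.5],[0,0,20,0,0,0,1.0],[0,0,20,0,0,0,1.0],[0,0,20,0,0,0,1.0]]
[[0,0,0,0,0,0,1.0],[0,0,0,0,0,0,1.0],[0,0,0,0,0,0,1.0],[0,0,0,0,0,0,1.0],[0,0,0,0,0,0,1.0]]
end [ 0.4563 -0.0438  0.0306] [ 0.413  0.013  0.911 -0.003] 20
```

Emit:
play_rows(series=[[37, 1, 5, 0.01, -0.13, 0.03, 0.5], [74, 1, 9, 0.01, -0.27, 0.05, 0.5], [111, 2, 14, 0.02, -0.4, 0.08, 0.5], [113, 4, 46, 0.02, -0.51, 0.08, 0.5], [115, 6, 79, 0.02, -0.62, 0.08, 0.5]])

```text
t: 7.5
position: [0.4136, -0.0444, 0.1372]
ee_rot: [0.298, 0.013, 0.955, -0.0]
force: [1.6, 0.1, -0.8]
grip_width: 0.0441
grip_force: 0.0
```

Emit:
play_rows(series=[[21, 1, 25, 0, -0.12, 0, 0.5], [41, 3, 50, 0, -0.23, 0, 0.5], [41, 3, 50, 0, -0.23, 0, 0.5], [41, 3, 50, 0, -0.23, 0, 0.5]])

```text
t: 7.9
position: [0.4516, -0.0357, 0.1117]
ee_rot: [0.375, 0.019, 0.927, 0.0]
force: [0.2, 0.1, -0.6]
grip_width: 0.0442
grip_force: 0.0
```

```bash
cat > g.py <<'E'
from h import *
c,y=(.501,-.081),-.025
A0=.85
def w(th,al,cl,st=.04,h=0,back=0): return (tcp(c,y,th,al,back=back),y,al,cl,st,h)
E
python3 - <<'E'
from g import *
d=read_camera("top");R=masks(d)[1]
for m,q,k in blobs(R,5): print("red",k.round(1),q[4],plane(d,k,.036)[:2].round(4))
o=sensors.get_obs();print(o["position"],o["ee_rot"],o["joints"])
plan2([w(0,A0,.5,.03,1),w(0,A0,1.,.03,4)])
E
```

```text
red [266.  194.5] 24 [0.6108 0.124 ]
red [320.  247.3] 23 [ 0.4556 -0.0449]
red [420.3 266.1] 27 [ 0.4074 -0.3501]
[ 0.45152047 -0.03527142  0.11203258] [ 3.74760308e-01  1.61588260e-02  9.26980716e-01 -5.95859588e-04] [-0.65151645 -0.31538705  2.57773342  1.12468922  0.47277687 -3.11786518]
[[18,-3,21,0,-0.03,0,0.5],[35,-6,41,0,-0.05,-0.01,0.5],[53,-9,62,0,-0.08,-0.01,0.5],[53,-9,62,0,-0.08,-0.01,0.5],[53,-9,62,0,-0.08,-0.01,1.0]]
[[0,0,0,0,0,0,1.0],[0,0,0,0,0,0,1.0],[0,0,0,0,0,0,1.0],[0,0,0,0,0,0,1.0],[0,0,0,0,0,0,1.0]]
end [ 0.4562 -0.0435  0.0305] [ 0.412  0.011  0.911 -0.003] 10
```

```bash
python3 - <<'E'
from g import *
plan2([((.45,-.045,.25),y,.3,.5,.04,0),((.53,-.045,.22),y,-1.27,.5,.04,2)])
E
```

```text
[[-24,-2,-25,0,0.12,0,0.5],[-48,-4,-50,0,0.23,-0.01,0.5],[-71,-6,-75,0.01,0.35,-0.01,0.5],[-95,-8,-100,0.01,0.47,-0.01,0.5],[-98,-8,-94,0.01,0.6,-0.01,0.5]]
[[-6,0,4,0,0.13,0,0.5],[-13,0,7,0,0.26,0,0.5],[-19,0,11,0,0.39,0,0.5],[-25,1,14,0,0.52,0,0.5],[-31,1,18,0,0.65,0,0.5]]
[[-7,0,-1,0,0.13,0,0.5],[-14,0,-2,0,0.26,0,0.5],[-21,0,-3,0,0.4,0,0.5],[-28,1,-3,0,0.53,0,0.5],[-35,1,-4,0,0.66,0,0.5]]
[[-5,0,-5,0,0.13,0,0.5],[-5,0,-5,0,0.13,0,0.5],[-5,0,-5,0,0.13,0,0.5],[-5,0,-5,0,0.13,0,0.5],[-5,0,-5,0,0.13,0,0.5]]
end [ 0.5295 -0.0449  0.2199] [-0.594  0.011  0.804  0.007] 20
```

Emit:
play_rows(series=[[-24, -2, -25, 0, 0.12, 0, 0.5], [-48, -4, -50, 0, 0.23, -0.01, 0.5], [-71, -6, -75, 0.01, 0.35, -0.01, 0.5], [-95, -8, -100, 0.01, 0.47, -0.01, 0.5], [-98, -8, -94, 0.01, 0.6, -0.01, 0.5]])

```text
t: 8.45
position: [0.454, -0.0472, 0.2509]
ee_rot: [0.162, 0.009, 0.987, 0.002]
force: [0.8, 1.1, -0.4]
grip_width: 0.0442
grip_force: 0.0
```

Emit:
play_rows(series=[[-6, 0, 4, 0, 0.13, 0, 0.5], [-13, 0, 7, 0, 0.26, 0, 0.5], [-19, 0, 11, 0, 0.39, 0, 0.5], [-25, 1, 14, 0, 0.52, 0, 0.5], [-31, 1, 18, 0, 0.65, 0, 0.5]])

```text
t: 8.95
position: [0.4915, -0.0464, 0.2432]
ee_rot: [-0.161, 0.006, 0.987, 0.005]
force: [-0.3, 0.4, 0.0]
grip_width: 0.0438
grip_force: 0.0
```

```bash
python3 - <<'E'
from workcell import sensors
o=sensors.get_obs();print(o["position"],o["ee_rot"],o["joints"])
E
```

```text
[ 0.49151486 -0.0464319   0.24322428] [-0.16119954  0.00578189  0.98689082  0.00527154] [-0.2849571   0.22995231  1.57298219 -0.07799598  1.6532512  -1.83812839]
```

Emit:
play_rows(series=[[-7, 0, -1, 0, 0.13, 0, 0.5], [-14, 0, -2, 0, 0.26, 0, 0.5], [-21, 0, -3, 0, 0.4, 0, 0.5], [-28, 1, -3, 0, 0.53, 0, 0.5], [-35, 1, -4, 0, 0.66, 0, 0.5]])

```text
t: 9.45
position: [0.5264, -0.0456, 0.236]
ee_rot: [-0.473, 0.004, 0.881, 0.007]
force: [0.7, 0.7, 0.0]
grip_width: 0.0442
grip_force: 0.0
```

Emit:
play_rows(series=[[-5, 0, -5, 0, 0.13, 0, 0.5], [-5, 0, -5, 0, 0.13, 0, 0.5], [-5, 0, -5, 0, 0.13, 0, 0.5]])

```text
t: 9.75
position: [0.5329, -0.0452, 0.2327]
ee_rot: [-0.526, 0.003, 0.85, 0.009]
force: [-0.6, -0.8, 0.4]
grip_width: 0.044
grip_force: 0.0
```

```bash
python3 - <<'E'
from workcell import sensors
o=sensors.get_obs();print(o["position"],o["ee_rot"],o["joints"])
E
```

```text
[ 0.53285907 -0.0452214   0.23270514] [-0.52648068  0.00299505  0.85013677  0.00875165] [-0.20791511  0.86770125  0.98504024 -0.24353887  2.37586922 -1.84557764]
```

```bash
python3 - <<'E'
from g import *
plan2([((.44,-.045,.2),y,.2,.5,.04,0),w(0,.35,.5,.04,1,.05),w(0,.35,.5,.03,1),w(0,.35,1.,.03,4)])
E
```

```text
[[1,0,10,0,-0.13,0,0.5],[2,0,20,0,-0.26,0,0.5],[4,0,29,0,-0.39,0,0.5],[5,-1,39,0,-0.52,0.01,0.5],[6,-1,49,0,-0.65,0.01,0.5]]
[[7,0,7,0,-0.14,0,0.5],[14,0,14,0,-0.27,0,0.5],[21,0,21,0,-0.4,0,0.5],[27,-1,28,0,-0.53,0,0.5],[34,-1,35,0,-0.66,0,0.5]]
[[8,1,30,0.01,-0.04,0,0.5],[15,1,60,0.01,-0.07,0,0.5],[22,1,91,0.01,-0.11,0,0.5],[30,1,121,0.01,-0.15,0,0.5],[30,1,121,0.01,-0.15,0,0.5]]
[[0,0,25,0,0,0,0.5],[0,0,50,0,0,0,0.5],[0,0,50,0,0,0,0.5],[0,0,50,0,0,0,1.0],[0,0,50,0,0,0,1.0]]
[[0,0,0,0,0,0,1.0],[0,0,0,0,0,0,1.0],[0,0,0,0,0,0,1.0],[0,0,0,0,0,0,1.0],[0,0,0,0,0,0,1.0]]
end [ 0.4523 -0.0442  0.0284] [ 0.175  0.011  0.985 -0.004] 25
```

Emit:
play_rows(series=[[1, 0, 10, 0, -0.13, 0, 0.5], [2, 0, 20, 0, -0.26, 0, 0.5], [4, 0, 29, 0, -0.39, 0, 0.5], [5, -1, 39, 0, -0.52, 0.01, 0.5], [6, -1, 49, 0, -0.65, 0.01, 0.5]])

```text
t: 10.25
position: [0.4874, -0.0456, 0.2216]
ee_rot: [-0.219, 0.011, 0.976, 0.003]
force: [0.3, 0.2, 0.3]
grip_width: 0.0438
grip_force: 0.0
```

Emit:
play_rows(series=[[7, 0, 7, 0, -0.14, 0, 0.5], [14, 0, 14, 0, -0.27, 0, 0.5], [21, 0, 21, 0, -0.4, 0, 0.5], [27, -1, 28, 0, -0.53, 0, 0.5], [34, -1, 35, 0, -0.66, 0, 0.5]])

```text
t: 10.75
position: [0.4414, -0.0456, 0.2047]
ee_rot: [0.108, 0.011, 0.994, -0.001]
force: [-0.3, 0.6, 0.3]
grip_width: 0.0441
grip_force: 0.0
```

Emit:
play_rows(series=[[8, 1, 30, 0.01, -0.04, 0, 0.5], [15, 1, 60, 0.01, -0.07, 0, 0.5], [22, 1, 91, 0.01, -0.11, 0, 0.5], [30, 1, 121, 0.01, -0.15, 0, 0.5], [30, 1, 121, 0.01, -0.15, 0, 0.5]])

```text
t: 11.25
position: [0.4327, -0.0419, 0.0752]
ee_rot: [0.175, 0.012, 0.984, -0.004]
force: [-0.1, 0.9, -0.4]
grip_width: 0.0442
grip_force: 0.0
```

```bash
python3 - <<'E'
from g import *
o=sensors.get_obs();print(o["position"],o["ee_rot"],o["joints"])
plan2([w(0,.35,.5,.03,1),w(0,.35,1.,.03,4)])
plan2([w(0,.35,.5,.03,1),w(0,.35,1.,.03,5)]+[w(t,.35-.88*t,1.,.05,0) for t in np.linspace(.095,1.71,18)])
E
```

```text
[ 0.43274966 -0.04190714  0.07519767] [ 0.17493152  0.0121524   0.98449695 -0.00412752] [-0.48406373 -0.11491362  2.34041135  0.26252064  0.61293515 -2.22235206]
[[-1,-1,25,0,0,0,0.5],[-3,-1,51,0,0,0,0.5],[-3,-1,51,0,0,0,0.5],[-3,-1,51,0,0,0,1.0],[-3,-1,51,0,0,0,1.0]]
[[0,0,0,0,0,0,1.0],[0,0,0,0,0,0,1.0],[0,0,0,0,0,0,1.0],[0,0,0,0,0,0,1.0],[0,0,0,0,0,0,1.0]]
end [ 0.4531 -0.0436  0.0284] [ 0.175  0.012  0.984 -0.004] 10
[[-1,-1,25,0,0,0,0.5],[-3,-1,51,0,0,0,0.5],[-3,-1,51,0,0,0,0.5],[-3,-1,51,0,0,0,1.0],[-3,-1,51,0,0,0,1.0]]
[[0,0,0,0,0,0,1.0],[0,0,0,0,0,0,1.0],[0,0,0,0,0,0,1.0],[0,0,0,0,0,0,1.0],[-2,0,-8,0,0.09,0,1.0]]
[[-3,0,-7,0,0.08,0,1.0],[-6,0,-14,0,0.16,0,1.0],[-10,0,-21,0,0.25,0,1.0],[-14,0,-27,0,0.33,0,1.0],[-19,0,-33,0,0.41,0,1.0]]
[[-3,0,-7,0,0.09,0,1.0],[-6,0,-14,0,0.17,0,1.0],[-11,0,-20,0,0.25,0,1.0],[-16,0,-26,0,0.34,0,1.0],[-21,0,-32,0,0.42,0,1.0]]
[[-3,0,-7,0,0.08,0,1.0],[-7,0,-13,0,0.17,0,1.0],[-12,0,-20,0,0.25,0,1.0],[-17,0,-25,0,0.34,0,1.0],[-23,0,-31,0,0.42,0,1.0]]
[[-3,0,-6,0,0.08,0,1.0],[-8,0,-12,0,0.17,0,1.0],[-8,0,-12,0,0.17,0,1.0],[-8,0,-12,0,0.17,0,1.0],[-8,0,-12,0,0.17,0,1.0]]
end [ 0.538  -0.0454  0.1156] [-0.547  0.012  0.837  0.005] 30
```

Emit:
play_rows(series=[[-1, -1, 25, 0, 0, 0, 0.5], [-3, -1, 51, 0, 0, 0, 0.5], [-3, -1, 51, 0, 0, 0, 0.5], [-3, -1, 51, 0, 0, 0, 1], [-3, -1, 51, 0, 0, 0, 1]])

```text
t: 11.75
position: [0.4579, -0.0453, 0.0323]
ee_rot: [0.177, 0.011, 0.984, -0.005]
force: [-0.5, 0.1, 0.3]
grip_width: 0.0304
grip_force: 0.0
```

Emit:
play_rows(series=[[0, 0, 0, 0, 0, 0, 1], [0, 0, 0, 0, 0, 0, 1], [0, 0, 0, 0, 0, 0, 1], [0, 0, 0, 0, 0, 0, 1], [-2, 0, -8, 0, 0.09, 0, 1]])

```text
t: 12.25
position: [0.4542, -0.0444, 0.0374]
ee_rot: [0.13, 0.013, 0.991, -0.003]
force: [1.8, 5.2, 0.8]
grip_width: 0.0139
grip_force: 30.1
```

Emit:
play_rows(series=[[-3, 0, -7, 0, 0.08, 0, 1], [-6, 0, -14, 0, 0.16, 0, 1], [-10, 0, -21, 0, 0.25, 0, 1], [-14, 0, -27, 0, 0.33, 0, 1], [-19, 0, -33, 0, 0.41, 0, 1]])

```text
t: 12.75
position: [0.4646, -0.0446, 0.0748]
ee_rot: [-0.076, 0.012, 0.997, -0.001]
force: [-0.8, -1.2, -3.7]
grip_width: 0.0134
grip_force: 30.0
```

Emit:
play_rows(series=[[-3, 0, -7, 0, 0.09, 0, 1], [-6, 0, -14, 0, 0.17, 0, 1], [-11, 0, -20, 0, 0.25, 0, 1], [-16, 0, -26, 0, 0.34, 0, 1], [-21, 0, -32, 0, 0.42, 0, 1]])

```text
t: 13.25
position: [0.4904, -0.0452, 0.1029]
ee_rot: [-0.282, 0.013, 0.959, 0.002]
force: [-1.4, -0.3, -4.2]
grip_width: 0.0137
grip_force: 30.0
```

Emit:
play_rows(series=[[-3, 0, -7, 0, 0.08, 0, 1], [-7, 0, -13, 0, 0.17, 0, 1], [-12, 0, -20, 0, 0.25, 0, 1], [-17, 0, -25, 0, 0.34, 0, 1], [-23, 0, -31, 0, 0.42, 0, 1]])

```text
t: 13.75
position: [0.5263, -0.0463, 0.1165]
ee_rot: [-0.477, 0.012, 0.879, 0.004]
force: [-4.2, -2.8, -2.8]
grip_width: 0.0133
grip_force: 30.0
```

Emit:
play_rows(series=[[-3, 0, -6, 0, 0.08, 0, 1], [-8, 0, -12, 0, 0.17, 0, 1], [-8, 0, -12, 0, 0.17, 0, 1], [-8, 0, -12, 0, 0.17, 0, 1]])

```text
t: 14.15
position: [0.5407, -0.0469, 0.1144]
ee_rot: [-0.547, 0.011, 0.837, 0.005]
force: [-2.4, -2.5, -6.2]
grip_width: 0.0133
grip_force: 30.0
```

```bash
python3 - <<'E'
from workcell import sensors
o=sensors.get_obs();print(o["position"],o["ee_rot"],o["joints"])
E
python3 look.py carry1
```

```text
[ 0.54074438 -0.0468591   0.11442216] [-0.54728071  0.01135216  0.8368563   0.00514723] [-0.20737319  1.06522931  0.92203791 -0.22588378  2.29350585 -1.79212092]
top yel [268.6 180.2] 103 [0.654 0.1  ] [79.352 60.577] 1.543
top yel [340.7 220. ] 81 [ 0.54  -0.106] [67.22  10.365] 1.529
top red [266.  194.5] 24 [0.6108 0.124 ] z.09 [0.606 0.119] z.11 [0.605 0.117]
top red [420.1 266.2] 25 [ 0.4073 -0.3494] z.09 [ 0.411 -0.336] z.11 [ 0.412 -0.331]
side yel [364.8 190. ] 434 [ 0.553 -0.119] [168.782  38.456] -1.563
side yel [287.3 228.6] 287 [0.654 0.087] [108.214  61.602] 1.55
side red [358.4 180.4] 23 [ 0.5843 -0.1418] z.09 [ 0.561 -0.086] z.11 [ 0.553 -0.065]
side red [358.2 187.5] 6 [ 0.5725 -0.1166] z.09 [ 0.55  -0.063] z.11 [ 0.542 -0.043]
side red [295.5 243.3] 53 [0.6112 0.1221] z.09 [0.586 0.157] z.11 [0.576 0.17 ]
```

View pics/carry1.png

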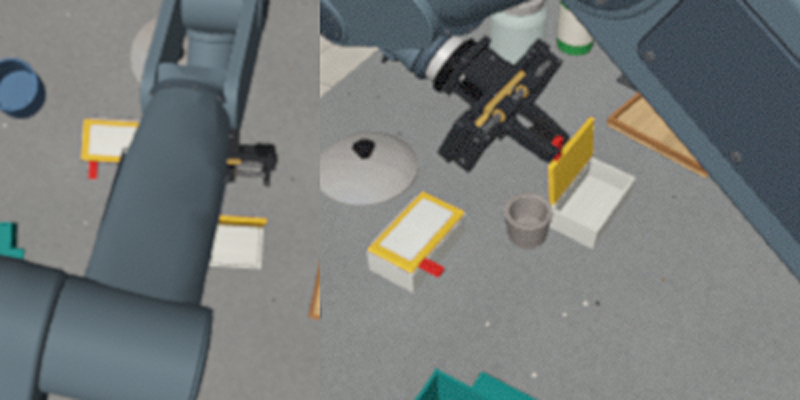

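```bash
python3 - <<'E'
from g import *
d=read_camera("top")
print(plane(d,(339,243.5),.03), plane(d,(339,219.5),.11),plane(d,(352,218.5),.11),plane(d,(352,243.5),.03))
s=read_camera("side")
# side crop px -> full: x/2+240-... crop starts at 320
f=lambda u,v:((u-320)/2+240,v/2+110)
for uv,z in [((634,178),.032),((594,243),.032),((551,203),.032),((594,120),.1),((551,165),.1)]: print(uv,plane(s,f(*uv),z).round(3))
# extra carry about the hinge
o=sensors.get_obs(); p=np.array(o["position"])
E
```

```text
[ 0.46860745 -0.10239662  0.03      ] [ 0.53881834 -0.09514996  0.11      ] [ 0.54278347 -0.13250093  0.11      ] [ 0.46971679 -0.14198595  0.03      ]
(634, 178) [ 0.47  -0.133  0.032]
(594, 243) [ 0.468 -0.008  0.032]
(551, 203) [ 0.541 -0.039  0.032]
(594, 120) [ 0.534 -0.134  0.1  ]
(551, 165) [ 0.544 -0.034  0.1  ]
```

```bash
python3 - <<'E'
from g import *
al=-1.16
plan2([w(1.78,al,1.,.05,0),w(1.84,al,1.,.05,1),w(1.84,al,.5,.05,3),w(1.84,al,.5,.04,0,back=.09)])
E
```

```text
[[-3,0,-2,0,0,0,1.0],[-6,0,-6,0,0,0,1.0],[-6,0,-6,0,0,0,1.0],[-6,0,-6,0,0,0,0.5],[-6,0,-6,0,0,0,0.5]]
[[0,0,0,0,0,0,0.5],[0,0,0,0,0,0,0.5],[0,0,-30,0,0,0,0.5],[-1,0,-60,0,0,0,0.5],[-1,0,-90,0,0,0,0.5]]
end [ 0.6319 -0.0486  0.1496] [-0.546  0.011  0.838  0.005] 10
```

Emit:
play_rows(series=[[-3, 0, -2, 0, 0, 0, 1], [-6, 0, -6, 0, 0, 0, 1], [-6, 0, -6, 0, 0, 0, 1], [-6, 0, -6, 0, 0, 0, 0.5], [-6, 0, -6, 0, 0, 0, 0.5]])

```text
t: 14.85
position: [0.5498, -0.0463, 0.1153]
ee_rot: [-0.546, 0.011, 0.838, 0.005]
force: [0.4, -0.2, -0.8]
grip_width: 0.0272
grip_force: 0.0
```

Emit:
play_rows(series=[[0, 0, 0, 0, 0, 0, 0.5], [0, 0, 0, 0, 0, 0, 0.5], [0, 0, -30, 0, 0, 0, 0.5], [-1, 0, -60, 0, 0, 0, 0.5], [-1, 0, -90, 0, 0, 0, 0.5]])

```text
t: 15.35
position: [0.6328, -0.0484, 0.1504]
ee_rot: [-0.547, 0.011, 0.837, 0.005]
force: [1.3, -0.4, 0.2]
grip_width: 0.0442
grip_force: 0.0
```

```bash
python3 - <<'E'
from g import *
plan2([((.63,-.02,.28),y,-.8,.5,.04,0),((.52,.13,.26),-.025,.3,.5,.04,2)])
E
```

```text
[[30,7,-12,0,-0.09,0,0.5],[60,14,-24,0,-0.18,0,0.5],[90,21,-37,0,-0.27,0,0.5],[120,28,-49,0,-0.36,0,0.5],[124,46,-35,0,-0.49,0,0.5]]
[[9,19,11,0,-0.14,0,0.5],[19,37,22,0,-0.28,0,0.5],[29,55,32,0,-0.42,0,0.5],[38,74,43,0,-0.55,0,0.5],[48,92,54,0,-0.69,0,0.5]]
[[14,19,2,0,-0.14,0,0.5],[28,37,4,0,-0.28,0,0.5],[28,37,4,0,-0.28,0,0.5],[28,37,4,0,-0.28,0,0.5],[28,37,4,0,-0.28,0,0.5]]
end [0.5203 0.1299 0.26  ] [ 0.151  0.012  0.988 -0.004] 15
```

Emit:
play_rows(series=[[30, 7, -12, 0, -0.09, 0, 0.5], [60, 14, -24, 0, -0.18, 0, 0.5], [90, 21, -37, 0, -0.27, 0, 0.5], [120, 28, -49, 0, -0.36, 0, 0.5], [124, 46, -35, 0, -0.49, 0, 0.5]])

```text
t: 15.85
position: [0.618, -0.0027, 0.2812]
ee_rot: [-0.321, 0.013, 0.947, 0.002]
force: [0.3, 0.6, -0.2]
grip_width: 0.0438
grip_force: 0.0
```

Emit:
play_rows(series=[[9, 19, 11, 0, -0.14, 0, 0.5], [19, 37, 22, 0, -0.28, 0, 0.5], [29, 55, 32, 0, -0.42, 0, 0.5], [38, 74, 43, 0, -0.55, 0, 0.5], [48, 92, 54, 0, -0.69, 0, 0.5]])

```text
t: 16.35
position: [0.5464, 0.0929, 0.2648]
ee_rot: [0.015, 0.012, 1.0, -0.002]
force: [-0.0, -0.3, -0.5]
grip_width: 0.0438
grip_force: 0.0
```

Emit:
play_rows(series=[[14, 19, 2, 0, -0.14, 0, 0.5], [28, 37, 4, 0, -0.28, 0, 0.5], [28, 37, 4, 0, -0.28, 0, 0.5], [28, 37, 4, 0, -0.28, 0, 0.5]])

```text
t: 16.75
position: [0.5185, 0.1303, 0.2594]
ee_rot: [0.151, 0.011, 0.988, -0.004]
force: [0.6, -0.1, 1.5]
grip_width: 0.0441
grip_force: 0.0
```

```bash
python3 look.py after1; python3 - <<'E'
from h import *
c,y=(.6541,.0866),-.025
def w(th,al,cl,st=.04,h=0,back=0): return (tcp(c,y,th,al,back=back),y,al,cl,st,h)
o=sensors.get_obs();print(o["position"],o["joints"])
A=.6
plan2([w(0,A,.5,.04,2,.05)])
E
```

```text
top yel [278.9 181.7] 189 [0.654 0.086] [106.258  60.72 ] 1.539
top yel [336.  219.2] 116 [ 0.542 -0.086] [106.441  10.482] 1.562
top red [266.  194.5] 24 [0.6108 0.124 ] z.09 [0.606 0.119] z.11 [0.605 0.117]
top red [322.9 216.7] 7 [ 0.5483 -0.0509] z.09 [ 0.546 -0.049] z.11 [ 0.545 -0.049]
top red [420.2 266.2] 26 [ 0.4073 -0.3498] z.09 [ 0.411 -0.336] z.11 [ 0.412 -0.331]
side yel [364.6 190.5] 402 [ 0.553 -0.118] [167.82   35.185] -1.546
side yel [287.5 228.3] 297 [0.654 0.087] [108.196  61.693] 1.549
side red [447.2 153.9] 44 [ 0.4145 -0.3786] z.09 [ 0.405 -0.304] z.11 [ 0.401 -0.276]
side red [358.  184.3] 29 [ 0.5783 -0.1274] z.09 [ 0.556 -0.073] z.11 [ 0.547 -0.053]
side red [295.3 243.4] 53 [0.6116 0.1225] z.09 [0.586 0.157] z.11 [0.577 0.17 ]
[0.52121305 0.12938838 0.26056688] [ 0.03507413 -0.12201929  1.90242774 -0.02495547  1.05696723 -1.50240118]
[[0,-1,40,0,-0.06,0,0.5],[1,-1,79,0,-0.12,0,0.5],[1,-2,119,0,-0.18,0,0.5],[1,-2,159,0,-0.24,0,0.5],[2,-3,199,0,-0.29,0,0.5]]
[[-1,0,0,0,0,0,0.5],[-1,0,0,0,0,0,0.5],[-1,0,0,0,0,0,0.5],[-1,0,0,0,0,0,0.5],[-1,0,0,0,0,0,0.5]]
end [0.5798 0.1242 0.0707] [ 0.293  0.011  0.956 -0.006] 10
```

View pics/after1.png

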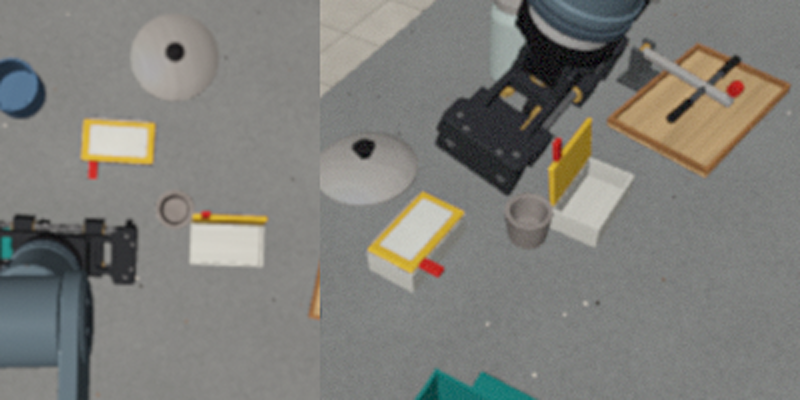

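```bash
sed -i 's/^c,y=.*/c,y=(.6541,.0866),-.025/' g.py; python3 - <<'E'
from g import *
f=lambda t:.7-.9*t
plan2([w(0,.7,.5,.04,2,.05),w(0,.7,.5,.03,1),w(0,.7,1.,.03,5)]+[w(t,f(t),1.,.05,0) for t in np.linspace(.095,1.8,20)]+[w(1.8,f(1.8),1.,.05,2)])
E
```

```text
[[1,0,33,0,-0.07,0,0.5],[2,-1,67,0,-0.13,0,0.5],[3,-1,100,0,-0.2,0,0.5],[4,-2,133,0,-0.26,0,0.5],[5,-2,167,0,-0.33,0,0.5]]
[[11,-1,31,0,-0.06,0,0.5],[11,-1,31,0,-0.06,0,0.5],[11,-1,31,0,-0.06,0,0.5],[10,-1,56,0,-0.06,0,0.5],[8,-1,81,0,-0.06,0,0.5]]
[[0,0,0,0,0,0,0.5],[0,0,0,0,0,0,1.0],[0,0,0,0,0,0,1.0],[0,0,0,0,0,0,1.0],[0,0,0,0,0,0,1.0]]
[[0,0,0,0,0,0,1.0],[0,0,0,0,0,0,1.0],[-5,0,-6,0,0.08,0,1.0],[-10,0,-11,0,0.16,0,1.0],[-15,0,-16,0,0.24,0,1.0]]
[[-5,0,-5,0,0.08,0,1.0],[-10,0,-10,0,0.16,0,1.0],[-15,0,-15,0,0.24,0,1.0],[-21,0,-19,0,0.33,0,1.0],[-28,0,-22,0,0.41,0,1.0]]
[[-4,0,-5,0,0.08,0,1.0],[-10,0,-10,0,0.16,0,1.0],[-15,0,-14,0,0.24,0,1.0],[-21,0,-18,0,0.32,0,1.0],[-28,0,-21,0,0.4,0,1.0]]
[[-5,0,-5,0,0.08,0,1.0],[-10,0,-9,0,0.16,0,1.0],[-16,0,-13,0,0.24,0,1.0],[-22,0,-16,0,0.32,0,1.0],[-29,0,-19,0,0.4,0,1.0]]
[[-5,0,-5,0,0.08,0,1.0],[-11,0,-9,0,0.17,0,1.0],[-11,0,-9,0,0.17,0,1.0],[-11,0,-9,0,0.17,0,1.0],[-11,0,-9,0,0.17,0,1.0]]
end [0.6998 0.1213 0.1128] [-0.446  0.012  0.895  0.004] 40
```

Emit:
play_rows(series=[[1, 0, 33, 0, -0.07, 0, 0.5], [2, -1, 67, 0, -0.13, 0, 0.5], [3, -1, 100, 0, -0.2, 0, 0.5], [4, -2, 133, 0, -0.26, 0, 0.5], [5, -2, 167, 0, -0.33, 0, 0.5]])

```text
t: 17.35
position: [0.5679, 0.1251, 0.0984]
ee_rot: [0.314, 0.012, 0.949, -0.006]
force: [0.2, -0.6, -0.6]
grip_width: 0.044
grip_force: 0.0
```

Emit:
play_rows(series=[[11, -1, 31, 0, -0.06, 0, 0.5], [11, -1, 31, 0, -0.06, 0, 0.5], [11, -1, 31, 0, -0.06, 0, 0.5], [10, -1, 56, 0, -0.06, 0, 0.5], [8, -1, 81, 0, -0.06, 0, 0.5]])

```text
t: 17.85
position: [0.6046, 0.1219, 0.0409]
ee_rot: [0.337, 0.011, 0.941, -0.006]
force: [0.9, -1.0, -0.2]
grip_width: 0.044
grip_force: 0.0
```

Emit:
play_rows(series=[[0, 0, 0, 0, 0, 0, 0.5], [0, 0, 0, 0, 0, 0, 1], [0, 0, 0, 0, 0, 0, 1], [0, 0, 0, 0, 0, 0, 1], [0, 0, 0, 0, 0, 0, 1]])

```text
t: 18.35
position: [0.6024, 0.1229, 0.0405]
ee_rot: [0.337, 0.011, 0.942, -0.005]
force: [-2.1, 3.0, 0.5]
grip_width: 0.014
grip_force: 1.3
```

Emit:
play_rows(series=[[0, 0, 0, 0, 0, 0, 1], [0, 0, 0, 0, 0, 0, 1], [-5, 0, -6, 0, 0.08, 0, 1], [-10, 0, -11, 0, 0.16, 0, 1], [-15, 0, -16, 0, 0.24, 0, 1]])

```text
t: 18.85
position: [0.6056, 0.1045, 0.0519]
ee_rot: [0.286, 0.023, 0.957, -0.034]
force: [0.4, -0.5, 0.2]
grip_width: 0.0002
grip_force: 0.0
```

Emit:
play_rows(series=[[-5, 0, -5, 0, 0.08, 0, 1], [-10, 0, -10, 0, 0.16, 0, 1], [-15, 0, -15, 0, 0.24, 0, 1], [-21, 0, -19, 0, 0.33, 0, 1], [-28, 0, -22, 0, 0.41, 0, 1]])

```text
t: 19.35
position: [0.6186, 0.1057, 0.0878]
ee_rot: [0.086, 0.03, 0.995, -0.029]
force: [0.0, -0.5, 0.4]
grip_width: 0.0002
grip_force: 0.0
```

Emit:
play_rows(series=[[-4, 0, -5, 0, 0.08, 0, 1], [-10, 0, -10, 0, 0.16, 0, 1], [-15, 0, -14, 0, 0.24, 0, 1], [-21, 0, -18, 0, 0.32, 0, 1], [-28, 0, -21, 0, 0.4, 0, 1]])

```text
t: 19.85
position: [0.6425, 0.1055, 0.1131]
ee_rot: [-0.113, 0.035, 0.993, -0.022]
force: [0.3, -0.7, 0.3]
grip_width: 0.0002
grip_force: 0.0
```

Emit:
play_rows(series=[[-5, 0, -5, 0, 0.08, 0, 1], [-10, 0, -9, 0, 0.16, 0, 1], [-16, 0, -13, 0, 0.24, 0, 1], [-22, 0, -16, 0, 0.32, 0, 1], [-29, 0, -19, 0, 0.4, 0, 1]])

```text
t: 20.35
position: [0.675, 0.1039, 0.1249]
ee_rot: [-0.308, 0.039, 0.95, -0.015]
force: [1.2, -0.2, 0.3]
grip_width: 0.0004
grip_force: 0.0
```

Emit:
play_rows(series=[[-5, 0, -5, 0, 0.08, 0, 1], [-11, 0, -9, 0, 0.17, 0, 1], [-11, 0, -9, 0, 0.17, 0, 1], [-11, 0, -9, 0, 0.17, 0, 1]])

```text
t: 20.75
position: [0.6883, 0.1029, 0.1225]
ee_rot: [-0.387, 0.04, 0.921, -0.011]
force: [0.1, -1.0, 0.7]
grip_width: 0.0003
grip_force: 0.0
```

```bash
python3 - <<'E'
from g import *
o=sensors.get_obs();print(o["position"],o["joints"],o["force"])
al=-.92
plan2([w(1.87,al,1.,.05,0),w(1.93,al,1.,.05,1),w(1.93,al,.5,.05,3),w(1.93,al,.5,.04,0,back=.09)])
E
```

```text
[0.68826916 0.10288322 0.12253707] [-0.01978159  1.18397053  0.49056056 -0.00551739  2.2632255  -1.50539667] [ 0.06369774 -1.0015598   0.70189398]
[[-9,10,-2,0,0.06,-0.03,1.0],[-18,20,-4,0,0.12,-0.07,1.0],[-23,20,-7,0,0.12,-0.07,1.0],[-23,20,-7,0,0.12,-0.07,1.0],[-23,20,-7,0,0.12,-0.07,0.5]]
[[0,0,0,0,0,0,0.5],[0,0,0,0,0,0,0.5],[0,0,0,0,0,0,0.5],[0,0,-30,0,0,0,0.5],[0,0,-60,0,0,0,0.5]]
[[0,0,-30,0,0,0,0.5],[0,0,-30,0,0,0,0.5],[0,0,-30,0,0,0,0.5],[0,0,-30,0,0,0,0.5],[0,0,-30,0,0,0,0.5]]
end [0.782  0.1194 0.1648] [-0.442  0.008  0.897  0.004] 15
```

```bash
python3 look.py; python3 - <<'E'
from g import *
plan2([((.6,.11,.2),y,.0,.5,.04,0),((.54,.125,.16),y,.5,.5,.04,1)])
E
```

```text
top yel [295.  178.7] 86 [0.664 0.047] [59.848 46.271] 0.131
top yel [336.  219.2] 114 [ 0.542 -0.086] [106.327  10.482] 1.562
top red [322.9 216.7] 7 [ 0.5483 -0.0509] z.09 [ 0.546 -0.049] z.11 [ 0.545 -0.049]
top red [420.1 266.2] 25 [ 0.4073 -0.3494] z.09 [ 0.411 -0.336] z.11 [ 0.412 -0.331]
side yel [357.8 202.8] 97 [ 0.544 -0.065] [59.579 20.058] -1.101
side yel [288.3 225.3] 267 [0.66  0.078] [108.07   60.275] -1.428
side red [299.4 238.3] 53 [0.6117 0.1055] z.09 [0.586 0.142] z.11 [0.577 0.155]
[[19,0,2,-0.01,-0.13,-0.01,0.5],[38,-1,4,-0.01,-0.26,-0.02,0.5],[57,-1,6,-0.02,-0.4,-0.03,0.5],[76,-2,8,-0.02,-0.53,-0.04,0.5],[95,-2,10,-0.03,-0.66,-0.05,0.5]]
[[17,0,-10,0,-0.13,-0.01,0.5],[31,4,2,0,-0.26,-0.01,0.5],[44,7,14,0,-0.38,-0.01,0.5],[58,10,25,-0.01,-0.51,-0.01,0.5],[72,13,37,-0.01,-0.63,-0.01,0.5]]
[[0,0,0,0,0,0,0.5],[0,0,0,0,0,0,0.5],[0,0,0,0,0,0,0.5],[0,0,0,0,0,0,0.5],[0,0,0,0,0,0,0.5]]
end [0.5396 0.1246 0.1603] [ 0.247  0.011  0.969 -0.001] 15
```

Emit:
play_rows(series=[[19, 0, 2, -0.01, -0.13, -0.01, 0.5], [38, -1, 4, -0.01, -0.26, -0.02, 0.5], [57, -1, 6, -0.02, -0.4, -0.03, 0.5], [76, -2, 8, -0.02, -0.53, -0.04, 0.5], [95, -2, 10, -0.03, -0.66, -0.05, 0.5]])

```text
t: 21.35
position: [0.6148, 0.1094, 0.1913]
ee_rot: [-0.06, 0.017, 0.998, -0.001]
force: [1.0, 0.2, 0.6]
grip_width: 0.0385
grip_force: 0.0
```

Emit:
play_rows(series=[[17, 0, -10, 0, -0.13, -0.01, 0.5], [31, 4, 2, 0, -0.26, -0.01, 0.5], [44, 7, 14, 0, -0.38, -0.01, 0.5], [58, 10, 25, -0.01, -0.51, -0.01, 0.5], [72, 13, 37, -0.01, -0.63, -0.01, 0.5]])

```text
t: 21.85
position: [0.5386, 0.1248, 0.1627]
ee_rot: [0.252, 0.011, 0.968, -0.001]
force: [0.6, -0.2, -0.1]
grip_width: 0.0438
grip_force: 0.0
```

```bash
cat > tin.py <<'E'
from h import *
def shut(lo,hi):
    "fit of shut tins (both cameras) whose centre x in lo..hi: centre, yaw"
    r=[]
    for n in("top","side"):
        d=read_camera(n);Y,R,_=masks(d)
        for m,q,c in blobs(Y,60):
            p,L,a=rect(d,fill(m),.04)
            if lo<p[0]<hi and abs(p[1])<.25:
                a=a%np.pi; print(n,p.round(4),np.round(L,1),"yaw",round(a-np.pi/2,3))
        for m,q,c in blobs(R,5): print(n,"red",plane(d,c,.036)[:2].round(4))
E
python3 - <<'E'
from tin import *
shut(.58,.75)
c,y=(.66,.078),.143
def w(th,al,cl,st=.04,h=0,back=0): return (tcp(c,y,th,al,back=back),y,al,cl,st,h)
print(w(0,.6,.5)[0])
plan2([w(0,.55,.5,.035,3,.04)])
E
```

```text
top [0.6598 0.0771] [106.5  60.3] yaw 0.137
top red [0.6109 0.1067]
top red [ 0.5483 -0.0509]
top red [ 0.4073 -0.3494]
side [0.6595 0.078 ] [108.1  60.7] yaw 0.143
side red [0.6117 0.1056]
[0.60787133 0.10686561 0.02939732]
[[-2,-5,27,-0.02,-0.02,-0.04,0.5],[-4,-10,54,-0.04,-0.03,-0.07,0.5],[-7,-15,80,-0.06,-0.05,-0.11,0.5],[-9,-21,107,-0.08,-0.06,-0.14,0.5],[-9,-21,107,-0.08,-0.06,-0.14,0.5]]
[[0,0,0,0,0,0,0.5],[0,0,0,0,0,0,0.5],[0,0,0,0,0,0,0.5],[0,0,0,0,0,0,0.5],[0,0,0,0,0,0,0.5]]
end [0.5869 0.1035 0.0635] [ 0.271 -0.067  0.96   0.021] 10
```

Emit:
play_rows(series=[[-2, -5, 27, -0.02, -0.02, -0.04, 0.5], [-4, -10, 54, -0.04, -0.03, -0.07, 0.5], [-7, -15, 80, -0.06, -0.05, -0.11, 0.5], [-9, -21, 107, -0.08, -0.06, -0.14, 0.5], [-9, -21, 107, -0.08, -0.06, -0.14, 0.5]])

```text
t: 22.45
position: [0.5988, 0.1013, 0.069]
ee_rot: [0.274, -0.066, 0.959, 0.02]
force: [-0.3, 0.4, -0.1]
grip_width: 0.0442
grip_force: 0.0
```

Emit:
play_rows(series=[[0, 0, 0, 0, 0, 0, 0.5], [0, 0, 0, 0, 0, 0, 0.5]])

```text
t: 22.65
position: [0.5989, 0.1028, 0.0717]
ee_rot: [0.276, -0.066, 0.959, 0.02]
force: [-0.3, 0.7, 0.4]
grip_width: 0.0441
grip_force: 0.0
```

```bash
cat > g.py <<'E'
from h import *
c,y=(.6597,.0777),.14
def w(th,al,cl,st=.04,h=0,back=0,r=.081,past=.011): return (tcp(c,y,th,al,back=back,r=r,past=past),y,al,cl,st,h)
E
python3 - <<'E'
from g import *
o=sensors.get_obs();print(o["position"],o["ee_rot"],o["joints"],w(0,.55,.5)[0])
plan2([w(0,.55,.5,.025,1),w(0,.55,1.,.03,5)])
E
```

```text
[0.59893744 0.10278701 0.07171808] [ 0.27574335 -0.06599976  0.9587515   0.02012944] [-0.08903756  0.22477124  2.07048647  0.39482362  0.32131974 -2.13952742] [0.61184917 0.10731247 0.02662223]
[[6,1,23,0,0.01,0,0.5],[13,3,45,0,0.01,0,0.5],[13,3,45,0,0.01,0,0.5],[13,3,45,0,0.01,0,1.0],[13,3,45,0,0.01,0,1.0]]
[[0,0,0,0,0,0,1.0],[0,0,0,0,0,0,1.0],[0,0,0,0,0,0,1.0],[0,0,0,0,0,0,1.0],[0,0,0,0,0,0,1.0]]
end [0.6113 0.1076 0.0267] [ 0.271 -0.066  0.96   0.02 ] 10
```

```bash
sed -i 's/r=.081,past=.011/r=.084,past=.009/' g.py; python3 - <<'E'
from g import *
plan2([w(0,.2,.5,.03,4,.045)])
E
```

```text
[[1,1,0,0,0.12,0,0.5],[2,2,-1,0,0.24,0,0.5],[2,3,-1,0,0.36,0,0.5],[2,3,-1,0,0.36,0,0.5],[2,3,-1,0,0.36,0,0.5]]
[[0,0,0,0,0,0,0.5],[0,0,0,0,0,0,0.5],[0,0,0,0,0,0,0.5],[0,0,0,0,0,0,0.5],[0,0,0,0,0,0,0.5]]
end [0.5963 0.1055 0.0715] [ 0.1   -0.069  0.993  0.008] 10
```

Emit:
play_rows(series=[[1, 1, 0, 0, 0.12, 0, 0.5], [2, 2, -1, 0, 0.24, 0, 0.5], [2, 3, -1, 0, 0.36, 0, 0.5], [2, 3, -1, 0, 0.36, 0, 0.5], [2, 3, -1, 0, 0.36, 0, 0.5]])

```text
t: 23.15
position: [0.5961, 0.1056, 0.0701]
ee_rot: [0.1, -0.069, 0.993, 0.008]
force: [0.2, -0.5, 0.3]
grip_width: 0.0438
grip_force: 0.0
```

```bash
python3 - <<'E'
from g import *
o=sensors.get_obs();print(o["position"],o["ee_rot"],o["joints"],w(0,.2,.5)[0])
plan2([w(0,.2,.5,.025,2),w(0,.2,1.,.03,1)])
f=lambda t:.2-.78*t
E
```

```text
[0.59607445 0.10564637 0.0701498 ] [ 0.10045074 -0.06899945  0.9925152   0.00789364] [-0.04011777  0.33688574  1.80920919  0.05235776  0.79778126 -1.782579  ] [0.60495575 0.10634104 0.0271794 ]
[[0,0,22,0,0,0,0.5],[0,-1,44,0,0,0,0.5],[0,-1,44,0,0,0,0.5],[0,-1,44,0,0,0,0.5],[0,-1,44,0,0,0,1.0]]
[[0,0,0,0,0,0,1.0],[0,0,0,0,0,0,1.0],[0,0,0,0,0,0,1.0],[0,0,0,0,0,0,1.0],[0,0,0,0,0,0,1.0]]
end [0.6049 0.106  0.027 ] [ 0.1   -0.069  0.993  0.008] 10
```

Tracking is accurate again, so I'll grasp.

Emit:
play_rows(series=[[0, 0, 22, 0, 0, 0, 0.5], [0, -1, 44, 0, 0, 0, 0.5], [0, -1, 44, 0, 0, 0, 0.5], [0, -1, 44, 0, 0, 0, 0.5], [0, -1, 44, 0, 0, 0, 1]])

```text
t: 23.65
position: [0.6042, 0.1054, 0.0269]
ee_rot: [0.099, -0.069, 0.993, 0.008]
force: [-0.2, -0.2, 0.1]
grip_width: 0.0382
grip_force: 0.0
```

Emit:
play_rows(series=[[0, 0, 0, 0, 0, 0, 1], [0, 0, 0, 0, 0, 0, 1], [0, 0, 0, 0, 0, 0, 1], [0, 0, 0, 0, 0, 0, 1], [0, 0, 0, 0, 0, 0, 1]])

```text
t: 24.15
position: [0.6045, 0.1054, 0.0263]
ee_rot: [0.099, -0.069, 0.993, 0.008]
force: [-0.7, 1.3, 3.9]
grip_width: 0.0134
grip_force: 30.0
```

```bash
python3 - <<'E'
from g import *
o=sensors.get_obs();print(o["position"],o["ee_rot"],o["joints"])
f=lambda t:.2-.78*t
plan2([w(t,f(t),1.,.05,0) for t in np.linspace(.095,1.82,19)]+[w(1.82,f(1.82),1.,.05,1)])
E
```

```text
[0.60445941 0.10544353 0.02632262] [ 0.0985617  -0.0686204   0.99272972  0.00803297] [-0.03975204  0.42947079  1.7931913   0.05609944  0.72508922 -1.78694986]
[[-2,1,-8,0,0.07,0,1.0],[-4,1,-16,0,0.15,0,1.0],[-7,1,-24,0,0.22,0,1.0],[-10,1,-31,0,0.3,0,1.0],[-14,1,-37,0,0.37,0,1.0]]
[[-2,0,-8,0,0.08,0,1.0],[-5,0,-15,0,0.15,0,1.0],[-9,0,-22,0,0.23,0,1.0],[-13,0,-29,0,0.3,0,1.0],[-18,0,-35,0,0.37,0,1.0]]
[[-2,0,-7,0,0.08,0,1.0],[-6,0,-14,0,0.15,0,1.0],[-10,0,-21,0,0.23,0,1.0],[-15,0,-27,0,0.3,0,1.0],[-21,0,-32,0,0.38,0,1.0]]
[[-3,0,-7,0,0.07,0,1.0],[-7,0,-13,0,0.15,0,1.0],[-12,0,-19,0,0.22,0,1.0],[-18,0,-25,0,0.3,0,1.0],[-18,0,-25,0,0.3,0,1.0]]
[[0,0,0,0,0,0,1.0],[0,0,0,0,0,0,1.0],[0,0,0,0,0,0,1.0],[0,0,0,0,0,0,1.0],[0,0,0,0,0,0,1.0]]
end [0.6989 0.1194 0.1141] [-0.572 -0.057  0.817 -0.039] 25
```

Emit:
play_rows(series=[[-2, 1, -8, 0, 0.07, 0, 1], [-4, 1, -16, 0, 0.15, 0, 1], [-7, 1, -24, 0, 0.22, 0, 1], [-10, 1, -31, 0, 0.3, 0, 1], [-14, 1, -37, 0, 0.37, 0, 1]])

```text
t: 24.65
position: [0.6094, 0.1071, 0.0644]
ee_rot: [-0.089, -0.069, 0.994, -0.005]
force: [-1.2, -0.2, -3.6]
grip_width: 0.0137
grip_force: 30.0
```

Emit:
play_rows(series=[[-2, 0, -8, 0, 0.08, 0, 1], [-5, 0, -15, 0, 0.15, 0, 1], [-9, 0, -22, 0, 0.23, 0, 1], [-13, 0, -29, 0, 0.3, 0, 1], [-18, 0, -35, 0, 0.37, 0, 1]])

```text
t: 25.15
position: [0.6334, 0.1103, 0.0952]
ee_rot: [-0.27, -0.067, 0.96, -0.017]
force: [-0.1, -0.7, -4.4]
grip_width: 0.0138
grip_force: 30.0
```

Emit:
play_rows(series=[[-2, 0, -7, 0, 0.08, 0, 1], [-6, 0, -14, 0, 0.15, 0, 1], [-10, 0, -21, 0, 0.23, 0, 1], [-15, 0, -27, 0, 0.3, 0, 1], [-21, 0, -32, 0, 0.38, 0, 1]])

```text
t: 25.65
position: [0.6681, 0.115, 0.112]
ee_rot: [-0.446, -0.062, 0.893, -0.03]
force: [-0.2, 1.0, -2.3]
grip_width: 0.0135
grip_force: 30.0
```

Emit:
play_rows(series=[[-3, 0, -7, 0, 0.07, 0, 1], [-7, 0, -13, 0, 0.15, 0, 1], [-12, 0, -19, 0, 0.22, 0, 1], [-18, 0, -25, 0, 0.3, 0, 1], [-18, 0, -25, 0, 0.3, 0, 1]])

```text
t: 26.15
position: [0.6371, 0.1093, 0.1151]
ee_rot: [-0.566, -0.058, 0.821, -0.038]
force: [-0.1, -1.4, 3.2]
grip_width: 0.0135
grip_force: 30.0
```

```bash
python3 look.py carry2; python3 - <<'E'
from g import *
o=sensors.get_obs();print(o["position"],o["joints"],w(1.82,-1.22,1)[0])
plan2([w(1.95,-1.22,1.,.05,1),w(1.95,-1.22,.5,.05,3),w(1.95,-1.22,.5,.04,0,back=.09)])
E
```

```text
top yel [288.  175.4] 40 [0.669 0.063] [72.311  8.989] -1.314
top yel [336.  219.2] 115 [ 0.542 -0.086] [106.327  10.482] 1.562
top red [322.9 216.9] 8 [ 0.5479 -0.0509] z.09 [ 0.546 -0.049] z.11 [ 0.545 -0.049]
top red [420.1 266.2] 25 [ 0.4073 -0.3494] z.09 [ 0.411 -0.336] z.11 [ 0.412 -0.331]
side yel [293.9 196. ] 41 [ 0.697 -0.002] [43.602  8.408] -1.329
side yel [277.  225.5] 57 [0.675 0.104] [50.977  9.282] -1.237
side red [447.2 153.9] 44 [ 0.4145 -0.3786] z.09 [ 0.405 -0.304] z.11 [ 0.401 -0.276]
side red [284.4 207.1] 18 [0.697  0.0415] z.09 [0.665 0.083] z.11 [0.653 0.098]
[0.63800603 0.10923099 0.11556831] [ 0.03355231  1.41021199  0.29910555 -0.19632235  2.6245493  -1.78237661] [0.69850858 0.11952468 0.11431236]
[[-15,1,-33,0,0.01,0,1.0],[-30,2,-65,0,0.02,0,1.0],[-30,2,-65,0,0.02,0,1.0],[-30,2,-65,0,0.02,0,0.5],[-30,2,-65,0,0.02,0,0.5]]
[[0,0,0,0,0,0,0.5],[0,0,0,0,0,0,0.5],[0,0,-30,0,0,0,0.5],[0,0,-60,0,0,0,0.5],[0,0,-90,0,0,0,0.5]]
end [0.7923 0.1326 0.1417] [-0.573 -0.057  0.817 -0.038] 10
```

View pics/carry2.png

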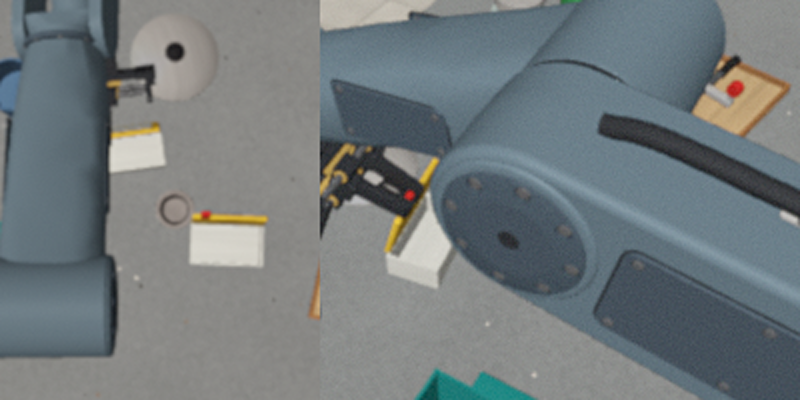

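```bash
python3 - <<'E'
from h import *
d=read_camera("top"); s=read_camera("side")
for uv,z in [((303,193),.03),((276,196),.03),((300,172),.11),((276,175),.11),((301,174),.03)]: print(plane(d,uv,z).round(3))
f=lambda u,v:((u-320)/2+240,v/2+110)
for uv,z in [((388,258),.032),((437,286),.0),((437,268),.032)]: print(plane(s,f(*uv),z).round(3))
b=np.hstack([d["image"][150:230,250:330],s["image"][170:270,240:340][:80]])[:,:,::-1]
cv2.imwrite("pics/z2.png",cv2.resize(b,None,fx=4,fy=4,interpolation=cv2.INTER_CUBIC))
E
```

```text
[0.619 0.012 0.03 ]
[0.608 0.094 0.03 ]
[0.673 0.021 0.11 ]
[0.662 0.09  0.11 ]
[0.678 0.02  0.03 ]
[0.662 0.134 0.032]
[0.606 0.119 0.   ]
[0.606 0.118 0.032]
```

View pics/z2.png

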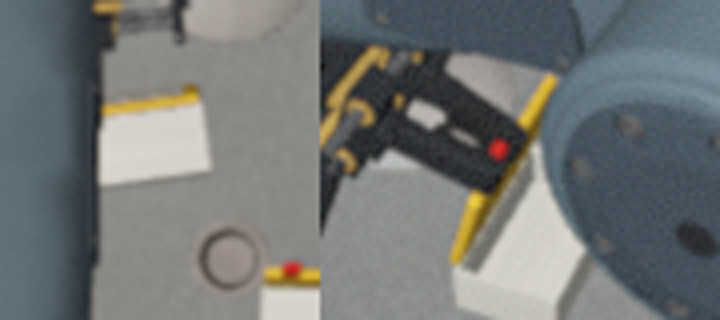

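```bash
sed -i 's/^c,y=.*/c,y=(.6443,.0693),.12/' g.py; python3 - <<'E'
from g import *
o=sensors.get_obs();p=np.array(o["position"]);z=ori(y,-1.21).apply([0,0,1]); t0=p-.009*z
print(t0, w(1.27,-1.21,1)[0],p)
plan2([w(1.27,-1.0,1.,.03,0),w(1.27,-.85,1.,.03,0)]+[w(t,-.85,1.,.03,0) for t in np.linspace(1.37,1.9,7)]+[w(1.9,-.85,1,.03,1)])
E
```

```text
[0.64659973 0.11023792 0.11924714] [0.63869163 0.10488451 0.1130513 ] [0.63823974 0.10922988 0.11606996]
[[-2,-2,1,-0.01,-0.1,0.01,1.0],[-5,-4,1,-0.01,-0.2,0.01,1.0],[-5,-4,1,-0.01,-0.28,0.01,1.0],[-6,-4,1,-0.01,-0.35,0.01,1.0],[-7,-5,-8,-0.01,-0.35,0.01,1.0]]
[[-4,0,-6,0,0,0,1.0],[-8,0,-12,0,0,0,1.0],[-13,0,-17,0,0,0,1.0],[-19,0,-22,0,0,0,1.0],[-25,0,-27,0,0,0,1.0]]
[[-6,0,-4,0,0,0,1.0],[-6,0,-4,0,0,0,1],[-6,0,-4,0,0,0,1],[-6,0,-4,0,0,0,1],[-6,0,-4,0,0,0,1]]
end [0.6922 0.1111 0.1095] [-0.412 -0.057  0.909 -0.026] 15
```

Emit:
play_rows(series=[[-2, 0, 1, 0, -0.1, 0, 1], [-4, 0, 1, 0, -0.2, 0, 1], [-4, 0, 1, 0, -0.28, 0, 1], [-5, 0, 1, 0, -0.35, 0, 1], [-6, 0, -8, 0, -0.35, 0, 1]])

```text
t: 26.85
position: [0.6466, 0.1107, 0.1158]
ee_rot: [-0.412, -0.063, 0.909, -0.027]
force: [-0.3, 1.4, -3.8]
grip_width: 0.0133
grip_force: 30.0
```

Emit:
play_rows(series=[[-4, 0, -6, 0, 0, 0, 1], [-8, 0, -12, 0, 0, 0, 1], [-13, 0, -17, 0, 0, 0, 1], [-19, 0, -22, 0, 0, 0, 1], [-25, 0, -27, 0, 0, 0, 1]])

```text
t: 27.35
position: [0.6839, 0.116, 0.1137]
ee_rot: [-0.413, -0.063, 0.908, -0.027]
force: [-5.1, 4.6, 4.6]
grip_width: 0.0138
grip_force: 30.1
```

Emit:
play_rows(series=[[-6, 0, -4, 0, 0, 0, 1], [-6, 0, -4, 0, 0, 0, 1], [-6, 0, -4, 0, 0, 0, 1]])

```text
t: 27.65
position: [0.6905, 0.1182, 0.1132]
ee_rot: [-0.413, -0.064, 0.908, -0.027]
force: [-3.5, 4.7, 4.9]
grip_width: 0.0133
grip_force: 30.2
```

```bash
python3 - <<'E'
from h import *
o=sensors.get_obs();print(o["position"],o["joints"],o["force"],o["ee_rot"])
d=read_camera("top"); s=read_camera("side")
b=np.hstack([d["image"][150:230,250:330],s["image"][170:250,240:340]])[:,:,::-1]
cv2.imwrite("pics/z3.png",cv2.resize(b,None,fx=4,fy=4,interpolation=cv2.INTER_CUBIC))
E
```

```text
[0.69048127 0.11817309 0.11323008] [ 0.0346106   1.28343574  0.35443747 -0.10693125  2.35258807 -1.71771011] [-3.48399273  4.71739133  4.85873711] [-0.41337849 -0.06386108  0.9079185  -0.02690679]
```

View pics/z3.png

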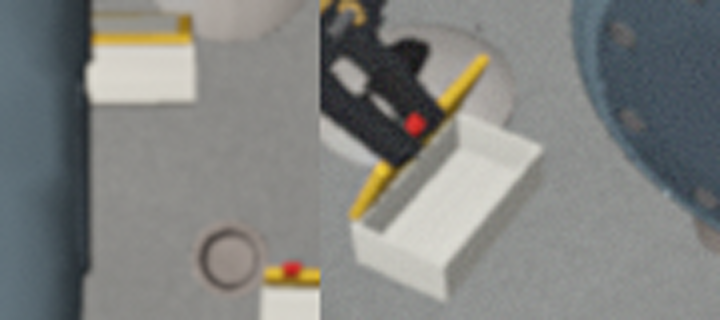

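The tin slid with its lid, so friction in the pinch exceeds the tin's sliding friction. I'll let go, see how the lid behaves, and reposition the tin closer to the robot, where the tool can turn with the lid.

Emit:
play_rows(series=[[0, 0, 0, 0, 0, 0, 0.5], [0, 0, 0, 0, 0, 0, 0.5], [0, 0, 0, 0, 0, 0, 0.5], [0, 0, 0, 0, 0, 0, 0.5], [0, 0, -30, 0, 0, 0, 0.5]])

```text
t: 28.25
position: [0.6974, 0.117, 0.1275]
ee_rot: [-0.412, -0.063, 0.909, -0.027]
force: [0.1, -0.2, -0.7]
grip_width: 0.0439
grip_force: 0.0
```

Emit:
play_rows(series=[[0, 0, -30, 0, 0, 0, 0.5], [0, 0, -60, 0, 0, 0, 0.5], [20, 0, -80, 0, -0.1, 0, 0.5], [50, 0, -90, 0, -0.2, 0, 0.5], [80, 0, -90, 0, -0.3, 0, 0.5]])

```text
t: 28.75
position: [0.7206, 0.119, 0.2486]
ee_rot: [-0.271, -0.066, 0.96, -0.018]
force: [1.8, 0.4, 1.2]
grip_width: 0.0442
grip_force: 0.0
```

```bash
python3 - <<'E'
from h import *
plan2([((.65,.2,.3),.1,0,.5,.05,0),((.45,.2,.3),.1,0,.5,.05,0)])
E
```

```text
[[19,22,-3,0,-0.14,0.01,0.5],[38,45,-7,0,-0.27,0.02,0.5],[58,67,-10,-0.01,-0.41,0.03,0.5],[77,90,-13,-0.01,-0.55,0.04,0.5],[119,97,13,-0.01,-0.55,0.04,0.5]]
[[50,5,0,0,0,0,0.5],[100,9,0,0,0,0,0.5],[149,14,0,0,0,0,0.5],[149,14,0,0,0,0,0.5],[149,14,0,0,0,0,0.5]]
end [0.4504 0.1997 0.2997] [ 0.    -0.048  0.999  0.   ] 10
```

Emit:
play_rows(series=[[19, 22, -3, 0, -0.14, 0.01, 0.5], [38, 45, -7, 0, -0.27, 0.02, 0.5], [58, 67, -10, -0.01, -0.41, 0.03, 0.5], [77, 90, -13, -0.01, -0.55, 0.04, 0.5], [119, 97, 13, -0.01, -0.55, 0.04, 0.5]])

```text
t: 29.25
position: [0.5965, 0.2024, 0.3051]
ee_rot: [0.002, -0.049, 0.999, 0.001]
force: [-0.9, -0.4, 0.3]
grip_width: 0.0439
grip_force: 0.0
```

Emit:
play_rows(series=[[50, 5, 0, 0, 0, 0, 0.5], [100, 9, 0, 0, 0, 0, 0.5], [149, 14, 0, 0, 0, 0, 0.5], [149, 14, 0, 0, 0, 0, 0.5]])

```text
t: 29.65
position: [0.4414, 0.2002, 0.3017]
ee_rot: [-0.005, -0.05, 0.999, 0.0]
force: [0.0, 0.2, -0.3]
grip_width: 0.044
grip_force: 0.0
```

```bash
python3 look.py look2; python3 - <<'E'
from h import *
for r in nets.tip_of("pot_lid","top")[:1]+nets.tip_of("mortar","top")[:1]: print(r["xy"],r["score"])
E
```

```text
top yel [281.2 156.6] 45 [0.728 0.082] [85.48   9.276] -1.538
top yel [335.8 219.2] 116 [ 0.542 -0.086] [106.457  10.471] 1.558
top red [263.5 157.9] 8 [0.7231 0.1359] z.09 [0.714 0.13 ] z.11 [0.711 0.128]
top red [322.9 216.7] 7 [ 0.5483 -0.0509] z.09 [ 0.546 -0.049] z.11 [ 0.545 -0.049]
top red [420.3 266.1] 27 [ 0.4074 -0.3501] z.09 [ 0.411 -0.336] z.11 [ 0.412 -0.331]
side yel [267.5 195.5] 87 [0.754 0.032] [92.201  8.692] -1.569
side yel [249.7 216.7] 46 [0.748 0.116] [48.309 10.519] -1.269
side red [447.3 153.8] 43 [ 0.4145 -0.379 ] z.09 [ 0.405 -0.304] z.11 [ 0.401 -0.277]
side red [255.3 205.1] 25 [0.7628 0.0731] z.09 [0.725 0.112] z.11 [0.711 0.126]
[307.9, 137.9] 0.74
[305.9, 215.4] 0.57
```

View pics/look2.png

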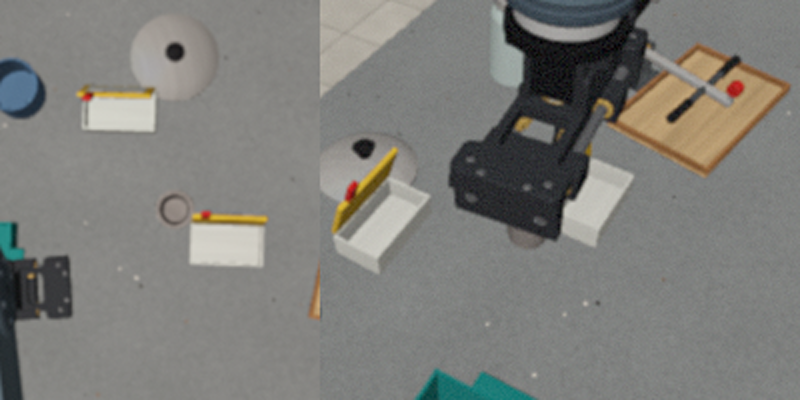

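```bash
python3 - <<'E'
from h import *
d=read_camera("top"); s=read_camera("side")
g=lambda u,v:(u/2+220,v/2+110)
f=lambda u,v:((u-320)/2+240,v/2+110)
for uv in [(155,131),(82,130)]: print("top front",plane(d,g(*uv),.032).round(3))
for uv in [(154,90),(80,90),(154,97)]: print("top lid edge",plane(d,g(*uv),.1).round(3))
for uv in [(429,200),(379,252),(335,236)]: print("side rim",plane(s,f(*uv),.032).round(3))
print("side bottom",plane(s,f(378,270),0))
for uv in [(396,150),(347,203)]: print("side lid edge z.1",plane(s,f(*uv),.1).round(3))
print(-np.array(d["R"]).T@d["t"])
E
```

```text
top front [0.673 0.03  0.032]
top front [0.671 0.142 0.032]
top lid edge [0.724 0.032 0.1  ]
top lid edge [0.721 0.14  0.1  ]
top lid edge [0.714 0.031 0.1  ]
side rim [0.673 0.034 0.032]
side rim [0.676 0.133 0.032]
side rim [0.735 0.139 0.032]
side bottom [0.67910675 0.13539371 0.        ]
side lid edge z.1 [0.713 0.038 0.1  ]
side lid edge z.1 [0.71  0.137 0.1  ]
[ 0.49568063 -0.00818522  1.38751157]
```

```bash
python3 - <<'E'
from h import *
plan2([((.65,.08,.2),0,0,1.,.045,1),((.665,.08,.088),0,0,1.,.04,2)])
E
```

```text
[[-32,-23,17,0,0,0.02,1.0],[-63,-46,33,0,0,0.03,1.0],[-95,-69,50,0,0,0.05,1.0],[-127,-92,66,0,-0.01,0.06,1.0],[-158,-116,83,0,-0.01,0.08,1.0]]
[[-33,-20,17,0,0,0.02,1.0],[-33,-20,17,0,0,0.02,1.0],[-38,-20,54,0,0,0.02,1.0],[-43,-20,92,0,0,0.02,1.0],[-48,-20,129,0,0,0.02,1.0]]
[[0,0,0,0,0,0,1.0],[0,0,0,0,0,0,1.0],[0,0,0,0,0,0,1.0],[0,0,0,0,0,0,1.0],[0,0,0,0,0,0,1.0]]
end [0.6648 0.0804 0.088 ] [0.    0.002 1.    0.   ] 15
```

Emit:
play_rows(series=[[-32, -23, 17, 0, 0, 0.02, 1], [-63, -46, 33, 0, 0, 0.03, 1], [-95, -69, 50, 0, 0, 0.05, 1], [-127, -92, 66, 0, 0, 0.06, 1], [-158, -116, 83, 0, 0, 0.08, 1]])

```text
t: 30.45
position: [0.6173, 0.0984, 0.2147]
ee_rot: [-0.005, -0.008, 1.0, 0.0]
force: [0.8, 0.9, 0.5]
grip_width: 0.0062
grip_force: 0.0
```

Emit:
play_rows(series=[[-33, -20, 17, 0, 0, 0.02, 1], [-33, -20, 17, 0, 0, 0.02, 1], [-38, -20, 54, 0, 0, 0.02, 1], [-43, -20, 92, 0, 0, 0.02, 1], [-48, -20, 129, 0, 0, 0.02, 1]])

```text
t: 30.95
position: [0.6625, 0.0806, 0.0854]
ee_rot: [-0.005, 0.001, 1.0, 0.0]
force: [0.0, -0.2, -0.7]
grip_width: 0.0005
grip_force: 0.0
```

Emit:
play_rows(series=[[0, 0, 0, 0, 0, 0, 1], [0, 0, 0, 0, 0, 0, 1]])

```text
t: 31.15
position: [0.6617, 0.0807, 0.0866]
ee_rot: [-0.006, 0.001, 1.0, 0.0]
force: [0.8, -0.3, 0.8]
grip_width: 0.0006
grip_force: 0.0
```

```bash
python3 - <<'E'
from h import *
print(sensors.get_obs()["position"])
plan2([((.738,.082,.088),0,0,1.,.012,2)])
E
python3 look.py
```

```text
[0.66166688 0.08073331 0.08657877]
[[-11,0,0,0,0,0,1.0],[-22,0,-1,0,0,0,1.0],[-33,1,-1,0,-0.01,0,1.0],[-44,1,-1,0,-0.01,0,1.0],[-55,1,-2,0,-0.01,0,1.0]]
[[-10,0,0,0,0,0,1.0],[-21,0,0,0,0,0,1.0],[-21,0,0,0,0,0,1.0],[-21,0,0,0,0,0,1.0],[-21,0,0,0,0,0,1.0]]
end [0.7377 0.0815 0.0879] [-0.001  0.001  1.     0.   ] 10
top yel [340.8 218.8] 304 [ 0.543 -0.106] [109.393  26.16 ] 1.57
top red [328.9 212.2] 12 [ 0.5627 -0.0689] z.09 [ 0.56  -0.067] z.11 [ 0.559 -0.066]
top red [420.2 266.2] 26 [ 0.4073 -0.3498] z.09 [ 0.411 -0.336] z.11 [ 0.412 -0.331]
side yel [367.  186.5] 557 [ 0.554 -0.134] [167.599  48.429] -1.565
side yel [249.5 217. ] 46 [0.747 0.117] [45.738 10.519] -1.269
side red [447.2 153.9] 44 [ 0.4145 -0.3786] z.09 [ 0.405 -0.304] z.11 [ 0.401 -0.276]
side red [356.1 179.4] 36 [ 0.5915 -0.1422] z.09 [ 0.568 -0.086] z.11 [ 0.559 -0.066]
```

Emit:
play_rows(series=[[-11, 0, 0, 0, 0, 0, 1], [-22, 0, -1, 0, 0, 0, 1], [-33, 1, -1, 0, 0, 0, 1], [-44, 1, -1, 0, 0, 0, 1], [-55, 1, -2, 0, 0, 0, 1]])

```text
t: 31.75
position: [0.7187, 0.0816, 0.0918]
ee_rot: [-0.003, 0.001, 1.0, -0.0]
force: [-0.2, -0.1, 0.2]
grip_width: 0.0006
grip_force: 0.4
```

Emit:
play_rows(series=[[-10, 0, 0, 0, 0, 0, 1], [-21, 0, 0, 0, 0, 0, 1], [-21, 0, 0, 0, 0, 0, 1], [-21, 0, 0, 0, 0, 0, 1]])

```text
t: 32.15
position: [0.7387, 0.0815, 0.0901]
ee_rot: [-0.004, 0.001, 1.0, -0.0]
force: [-0.3, 0.8, -0.1]
grip_width: 0.0008
grip_force: 0.0
```

```bash
python3 - <<'E'
from h import *
print(sensors.get_obs()["position"])
d=read_camera("top"); s=read_camera("side")
for n,q in(("t",d),("s",s)):
    for m,k,c in blobs(masks(q)[0],15)+blobs(masks(q)[1],5): print(n,c.round(1),k)
b=np.hstack([d["image"][130:260,220:380],s["image"][130:260,220:400]])[:,:,::-1]
cv2.imwrite("pics/z4.png",cv2.resize(b,None,fx=2.3,fy=2.3,interpolation=cv2.INTER_CUBIC))
E
```

```text
[0.7387032  0.0814563  0.09014886]
t [261.4 145.7] [260 142   5   7  16]
t [340.8 218.8] [323 214  37  10 303]
t [328.9 212.4] [328 211   3   4  11]
t [420.1 266.2] [418 264   5   6  25]
s [367.  186.5] [355 165  25  44 560]
s [252.6 205.6] [235 182  38  44 643]
s [447.3 153.8] [444 151   8   7  43]
s [356.2 179.5] [354 175   5  10  36]
```

View pics/z4.png

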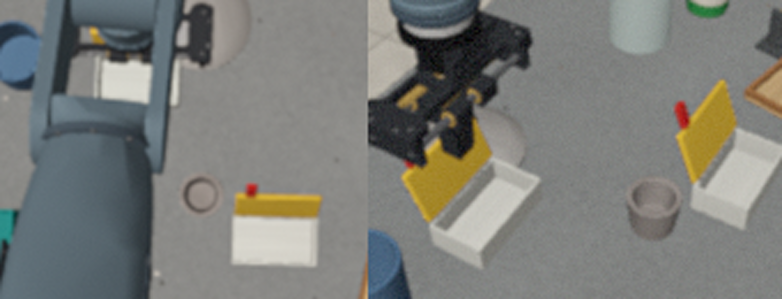

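```bash
python3 - <<'E'
from h import *
plan2([((.735,.0815,.16),0,0,1.,.035,0),((.80,.085,.16),0,0,1.,.035,1),((.80,.085,.078),0,0,1.,.035,2)])
E
```

```text
[[1,0,-24,0,0,0,1.0],[2,0,-47,0,-0.01,0,1.0],[4,0,-71,0,-0.01,0,1.0],[-29,2,-71,0,-0.01,0,1.0],[-61,4,-71,0,-0.01,0,1.0]]
[[0,0,0,0,0,0,1.0],[0,0,27,0,0,0,1.0],[0,0,54,0,0,0,1.0],[0,0,82,0,0,0,1.0],[0,0,82,0,0,0,1.0]]
[[0,0,0,0,0,0,1.0],[0,0,0,0,0,0,1.0],[0,0,0,0,0,0,1.0],[0,0,0,0,0,0,1.0],[0,0,0,0,0,0,1.0]]
end [0.7996 0.0854 0.0776] [ 0.     0.001  1.    -0.   ] 15
```

Emit:
play_rows(series=[[1, 0, -24, 0, 0, 0, 1], [2, 0, -47, 0, 0, 0, 1], [4, 0, -71, 0, 0, 0, 1], [-29, 2, -71, 0, 0, 0, 1], [-61, 4, -71, 0, 0, 0, 1]])

```text
t: 32.75
position: [0.8004, 0.0855, 0.1613]
ee_rot: [-0.004, 0.001, 1.0, -0.0]
force: [0.8, -0.2, 0.4]
grip_width: 0.0006
grip_force: 0.0
```

Emit:
play_rows(series=[[0, 0, 0, 0, 0, 0, 1], [0, 0, 27, 0, 0, 0, 1], [0, 0, 54, 0, 0, 0, 1], [0, 0, 82, 0, 0, 0, 1], [0, 0, 82, 0, 0, 0, 1]])

```text
t: 33.25
position: [0.7944, 0.0854, 0.0706]
ee_rot: [-0.01, 0.001, 1.0, 0.0]
force: [-0.2, 0.3, -1.1]
grip_width: 0.0009
grip_force: 0.0
```

```bash
python3 - <<'E'
from h import *
o=sensors.get_obs();print(o["position"],o["joints"],o["force"])
plan2([((.721,.085,.078),0,0,1.,.01,2)])
E
```

```text
[0.79439329 0.0854453  0.07063416] [-4.06202229e-02  8.38211040e-01  1.01272578e+00 -5.50207024e-04
  1.31092795e+00 -1.60877627e+00] [-0.15086976  0.27606947 -1.07820169]
[[9,0,-1,0,0,0,1.0],[18,0,-1,0,-0.01,0,1.0],[28,0,-2,0,-0.01,0,1.0],[37,0,-3,0,-0.01,0,1.0],[46,0,-4,0,-0.01,0,1.0]]
[[9,0,0,0,-0.01,0,1.0],[18,-1,-1,0,-0.01,0,1.0],[28,-1,-2,0,-0.01,0,1.0],[28,-1,-2,0,-0.01,0,1.0],[28,-1,-2,0,-0.01,0,1.0]]
end [0.7205 0.0846 0.0779] [-0.     0.001  1.     0.   ] 10
```

Emit:
play_rows(series=[[9, 0, -1, 0, 0, 0, 1], [18, 0, -1, 0, 0, 0, 1], [28, 0, -2, 0, 0, 0, 1], [37, 0, -3, 0, 0, 0, 1], [46, 0, -4, 0, 0, 0, 1]])

```text
t: 33.75
position: [0.7532, 0.0853, 0.0838]
ee_rot: [-0.004, 0.001, 1.0, -0.0]
force: [0.7, -0.7, 0.8]
grip_width: 0.0004
grip_force: 0.4
```

Emit:
play_rows(series=[[9, 0, 0, 0, 0, 0, 1], [18, 0, -1, 0, 0, 0, 1], [28, 0, -2, 0, 0, 0, 1], [28, 0, -2, 0, 0, 0, 1], [18, 0, -30, 0, 0, 0, 1]])

```text
t: 34.25
position: [0.7313, 0.0857, 0.1073]
ee_rot: [-0.01, 0.001, 1.0, 0.0]
force: [0.6, 0.7, -0.5]
grip_width: 0.0001
grip_force: 0.0
```

```bash
python3 - <<'E'
from h import *
plan2([((.74,.09,.2),0,0,1.,.045,0),((.64,-.1,.22),0,0,1.,.05,1)])
E
```

```text
[[-2,1,-31,0,-0.01,0,1.0],[-5,3,-62,0,-0.01,0,1.0],[-7,4,-93,0,-0.02,0,1.0],[13,-34,-96,0,-0.02,0,1.0],[33,-72,-100,0,-0.02,0,1.0]]
[[20,-38,-4,0,0,0,1.0],[40,-76,-8,0,0,0,1.0],[60,-114,-12,0,0,0,1.0],[60,-114,-12,0,0,0,1.0],[60,-114,-12,0,0,0,1.0]]
end [ 0.6398 -0.1001  0.2198] [0.    0.001 1.    0.   ] 10
```

Emit:
play_rows(series=[[-2, 1, -31, 0, 0, 0, 1], [-5, 3, -62, 0, 0, 0, 1], [-7, 4, -93, 0, 0, 0, 1], [13, -34, -96, 0, 0, 0, 1], [33, -72, -100, 0, 0, 0, 1]])

```text
t: 34.75
position: [0.7035, 0.0138, 0.2136]
ee_rot: [-0.004, -0.0, 1.0, -0.0]
force: [-0.9, -0.1, -0.0]
grip_width: 0.0007
grip_force: 0.0
```

Emit:
play_rows(series=[[20, -38, -4, 0, 0, 0, 1], [40, -76, -8, 0, 0, 0, 1], [60, -114, -12, 0, 0, 0, 1], [60, -114, -12, 0, 0, 0, 1]])

```text
t: 35.15
position: [0.6414, -0.1052, 0.2257]
ee_rot: [-0.005, 0.004, 1.0, -0.001]
force: [0.8, 0.3, 0.1]
grip_width: 0.0003
grip_force: 0.0
```

```bash
python3 look.py l5; python3 - <<'E'
from h import *
print(sensors.get_obs()["position"])
E
```

```text
top yel [282.5 158.4] 53 [0.721 0.08 ] [89.314 15.017] -1.427
top yel [344.9 218.2] 222 [ 0.544 -0.106] [109.393  25.526] 1.57
top red [263.4 160.7] 7 [0.7144 0.1358] z.09 [0.706 0.13 ] z.11 [0.702 0.128]
top red [328.9 212.4] 11 [ 0.5621 -0.0689] z.09 [ 0.559 -0.066] z.11 [ 0.558 -0.066]
top red [420.1 266.2] 25 [ 0.4073 -0.3494] z.09 [ 0.411 -0.336] z.11 [ 0.412 -0.331]
side yel [367.  186.6] 561 [ 0.554 -0.134] [168.278  48.453] -1.548
side yel [270.2 196.3] 81 [0.747 0.031] [84.971  8.849] -1.534
side yel [251.2 217.9] 45 [0.742 0.116] [43.819  8.906] -1.407
side red [447.2 153.9] 44 [ 0.4145 -0.3786] z.09 [ 0.405 -0.304] z.11 [ 0.401 -0.276]
side red [356.1 179.5] 37 [ 0.5912 -0.1418] z.09 [ 0.567 -0.086] z.11 [ 0.559 -0.065]
side red [258.  207.6] 21 [0.7518 0.0765] z.09 [0.715 0.115] z.11 [0.702 0.129]
[ 0.64283489 -0.1013147   0.22498515]
```

View pics/l5.png

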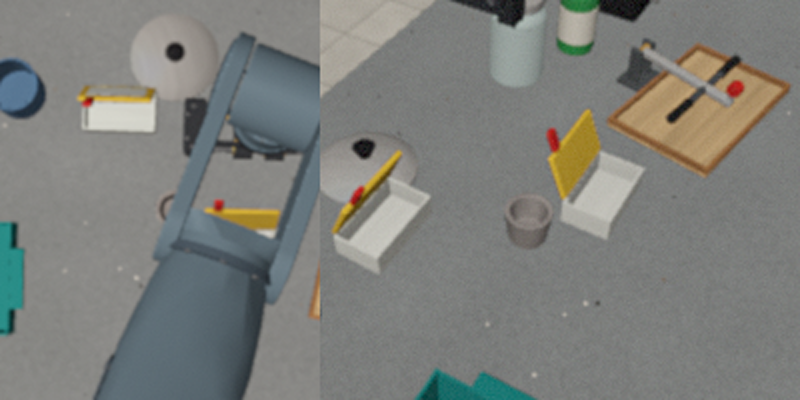

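```bash
python3 - <<'E'
from h import *
plan2([((.60,-.105,.16),0,0,1.,.04,0),((.60,-.105,.079),0,0,1.,.035,1),((.513,-.105,.079),0,0,1.,.011,1),((.52,-.105,.2),0,0,1.,.04,1)])
E
```

```text
[[21,-2,33,0,0,0,1.0],[42,-4,65,0,-0.01,0,1.0],[42,-4,92,0,-0.01,0,1.0],[42,-4,119,0,-0.01,0,1.0],[41,-4,146,0,-0.01,0,1.0]]
[[0,0,0,0,0,0,1.0],[11,0,0,0,0,0,1.0],[22,0,0,0,0,0,1.0],[33,0,0,0,0,0,1.0],[44,0,0,0,0,0,1.0]]
[[11,0,0,0,0,0,1.0],[22,0,0,0,0,0,1.0],[33,0,0,0,0,0,1.0],[43,0,0,0,0,0,1.0],[43,0,0,0,0,0,1.0]]
[[-1,0,-30,0,0,0,1.0],[-3,0,-60,0,0,0,1.0],[-5,0,-90,0,0,0,1.0],[-7,0,-121,0,0,0,1.0],[-7,0,-121,0,0,0,1.0]]
end [ 0.5204 -0.1047  0.2003] [ 0.     0.002  1.    -0.   ] 20
```

Emit:
play_rows(series=[[21, -2, 33, 0, 0, 0, 1], [42, -4, 65, 0, 0, 0, 1], [42, -4, 92, 0, 0, 0, 1], [42, -4, 119, 0, 0, 0, 1], [41, -4, 143, 0, 0, 0, 1]])

```text
t: 35.75
position: [0.6005, -0.1025, 0.0801]
ee_rot: [-0.005, 0.0, 1.0, 0.0]
force: [-0.3, -0.1, 1.1]
grip_width: 0.0007
grip_force: 0.0
```

Emit:
play_rows(series=[[0, 0, 0, 0, 0, 0, 1], [11, 0, 0, 0, 0, 0, 1], [22, 0, 0, 0, 0, 0, 1], [33, 0, 0, 0, 0, 0, 1], [44, 0, 0, 0, 0, 0, 1]])

```text
t: 36.25
position: [0.5558, -0.1043, 0.0831]
ee_rot: [-0.004, 0.001, 1.0, -0.0]
force: [0.4, 0.9, 0.4]
grip_width: 0.0005
grip_force: 0.1
```

Emit:
play_rows(series=[[11, 0, 0, 0, 0, 0, 1], [22, 0, 0, 0, 0, 0, 1], [33, 0, 0, 0, 0, 0, 1], [43, 0, 0, 0, 0, 0, 1], [43, 0, 0, 0, 0, 0, 1]])

```text
t: 36.75
position: [0.5119, -0.1038, 0.0821]
ee_rot: [-0.006, 0.002, 1.0, 0.0]
force: [0.3, 0.8, 0.0]
grip_width: 0.0004
grip_force: 0.0
```

Emit:
play_rows(series=[[-1, 0, -30, 0, 0, 0, 1], [-3, 0, -60, 0, 0, 0, 1], [-5, 0, -90, 0, 0, 0, 1], [-7, 0, -121, 0, 0, 0, 1], [-7, 0, -121, 0, 0, 0, 1]])

```text
t: 37.25
position: [0.5247, -0.1052, 0.2082]
ee_rot: [-0.001, 0.001, 1.0, -0.002]
force: [0.6, 0.3, 0.0]
grip_width: 0.0005
grip_force: 0.0
```

```bash
python3 look.py l6; python3 - <<'E'
from h import *
print(sensors.get_obs()["position"])
plan2([((.5,-.22,.28),0,0,1.,.045,0)])
E
```

```text
top yel [282.4 158.4] 54 [0.721 0.08 ] [89.314 15.017] -1.427
top yel [341.3 243.3] 55 [ 0.47  -0.105] [90.664  6.012] -1.543
top red [263.4 160.7] 7 [0.7144 0.1358] z.09 [0.706 0.13 ] z.11 [0.702 0.128]
top red [327.  248.5] 24 [ 0.4527 -0.066 ] z.09 [ 0.454 -0.064] z.11 [ 0.455 -0.063]
top red [420.3 266.1] 27 [ 0.4074 -0.3501] z.09 [ 0.411 -0.336] z.11 [ 0.412 -0.331]
side yel [382.  203.9] 245 [ 0.497 -0.1  ] [109.516  61.056] 1.569
side yel [270.7 195.9] 82 [0.747 0.031] [86.229  8.961] -1.536
side yel [251.2 217.9] 45 [0.742 0.116] [43.819  8.906] -1.407
side red [447.2 153.9] 44 [ 0.4145 -0.3786] z.09 [ 0.405 -0.304] z.11 [ 0.401 -0.276]
side red [257.9 207.7] 19 [0.7518 0.0767] z.09 [0.715 0.115] z.11 [0.702 0.129]
side red [393.1 216.8] 46 [ 0.4531 -0.0672] z.09 [ 0.44  -0.017] z.11 [0.436 0.001]
[ 0.52206739 -0.10420508  0.2037035 ]
[[6,-29,-19,0,0,0,1.0],[11,-58,-38,0,0,0,1.0],[17,-87,-57,0,-0.01,0,1.0],[22,-116,-76,0,-0.01,0,1.0],[22,-116,-76,0,-0.01,0,1.0]]
end [ 0.5005 -0.2201  0.28  ] [ 0.001  0.001  1.    -0.   ] 5
```

```bash
cat > car.py <<'E'
from h import *
C=np.array([.4508,-.352]); yc=-.193
def loc(x,y,z): k,s=np.cos(yc),np.sin(yc); return np.array([C[0]+x*k-y*s,C[1]+x*s+y*k,z])
def knob(th,past=.006): return loc(.110-.150*np.cos(th)+.026*np.sin(th),0,.052+.150*np.sin(th)+.026*np.cos(th)-past)
E
python3 - <<'E'
from car import *
k=knob(-.12);print(k)
plan2([(k+[0.02,.08,.12],yc,0,.5,.045,0),(k+[0,0,.05],yc,0,.5,.04,3)])
E
```

```text
[ 0.40954662 -0.34393774  0.05385619]
[[18,-32,6,0,0,0.04,0.5],[37,-64,12,0,0,0.08,0.5],[55,-96,18,0,-0.01,0.11,0.5],[73,-128,25,0,-0.01,0.15,0.5],[92,-160,31,0,-0.01,0.19,0.5]]
[[1,-27,23,0,0,0,0.5],[3,-55,47,0,0,0,0.5],[4,-82,70,0,0,0,0.5],[4,-82,70,0,0,0,0.5],[4,-82,70,0,0,0,0.5]]
[[0,0,0,0,0,0,0.5],[0,0,0,0,0,0,0.5],[0,0,0,0,0,0,0.5],[0,0,0,0,0,0,0.5],[0,0,0,0,0,0,0.5]]
end [ 0.4098 -0.3438  0.1038] [ 0.001  0.096  0.995 -0.001] 15
```

Emit:
play_rows(series=[[18, -32, 6, 0, 0, 0.04, 0.5], [37, -64, 12, 0, 0, 0.08, 0.5], [55, -96, 18, 0, 0, 0.11, 0.5], [73, -128, 25, 0, 0, 0.15, 0.5], [92, -160, 31, 0, 0, 0.19, 0.5]])

```text
t: 37.85
position: [0.4271, -0.264, 0.171]
ee_rot: [-0.006, 0.097, 0.995, 0.001]
force: [0.5, -0.6, 0.6]
grip_width: 0.0384
grip_force: 0.0
```

Emit:
play_rows(series=[[1, -27, 23, 0, 0, 0, 0.5], [3, -55, 47, 0, 0, 0, 0.5], [4, -82, 70, 0, 0, 0, 0.5], [4, -82, 70, 0, 0, 0, 0.5], [4, -82, 70, 0, 0, 0, 0.5]])

```text
t: 38.35
position: [0.4073, -0.3424, 0.1015]
ee_rot: [-0.007, 0.097, 0.995, 0.001]
force: [-0.8, 0.3, 0.3]
grip_width: 0.0441
grip_force: 0.0
```

```bash
python3 - <<'E'
from car import *
print(sensors.get_obs()["position"])
k=knob(-.12)
plan2([(k,yc,0,.5,.03,1),(k,yc,0,1.,.03,4)]+[(knob(t),yc,0,1.,.05,0) for t in np.linspace(0,1.88,17)]+[(knob(1.88),yc,0,1.,.05,1),(knob(1.88),yc,0,.5,.05,3),(knob(1.88)+[0,0,.08],yc,0,.5,.04,1)])
E
```

```text
[ 0.40731384 -0.34242716  0.10147583]
[[-2,-1,24,0,-0.01,0,0.5],[-3,-1,48,0,-0.01,0,0.5],[-3,-1,48,0,-0.01,0,0.5],[-3,-1,48,0,-0.01,0,1.0],[-3,-1,48,0,-0.01,0,1.0]]
[[0,0,0,0,0,0,1.0],[0,0,0,0,0,0,1.0],[0,0,0,0,0,0,1.0],[-2,0,-19,0,0,0,1.0],[-6,0,-36,0,0,0,1.0]]
[[-6,0,-17,0,0,0,1.0],[-14,0,-33,0,0,0,1.0],[-24,0,-48,0,0,0,1.0],[-35,0,-61,0,0,0,1.0],[-48,0,-74,0,0,0,1.0]]
[[-15,0,-10,0,0,0,1.0],[-30,0,-19,0,0,0,1.0],[-47,0,-26,0,0,0,1.0],[-64,0,-31,0,0,0,1.0],[-81,0,-34,0,0,0,1.0]]
[[-18,0,-1,0,0,0,1.0],[-36,0,0,0,0,0,1.0],[-54,0,3,0,0,0,1.0],[-71,0,8,0,0,0,1.0],[-87,0,16,0,0,0,1.0]]
[[0,0,0,0,0,0,1.0],[0,0,0,0,0,0,1.0],[0,0,0,0,0,0,0.5],[0,0,0,0,0,0,0.5],[0,0,0,0,0,0,0.5]]
[[0,0,0,0,0,0,0.5],[0,0,-40,0,0,0,0.5],[0,0,-80,0,0,0,0.5],[0,0,-80,0,0,0,0.5],[0,0,-80,0,0,0,0.5]]
end [ 0.6279 -0.387   0.2607] [-0.002  0.097  0.995  0.001] 35
```

Emit:
play_rows(series=[[-2, -1, 24, 0, 0, 0, 0.5], [-3, -1, 48, 0, 0, 0, 0.5], [-3, -1, 48, 0, 0, 0, 0.5], [-3, -1, 48, 0, 0, 0, 1], [-3, -1, 48, 0, 0, 0, 1]])

```text
t: 38.85
position: [0.4116, -0.3453, 0.057]
ee_rot: [-0.004, 0.096, 0.995, -0.001]
force: [0.1, -0.7, -0.0]
grip_width: 0.0303
grip_force: 0.0
```

Emit:
play_rows(series=[[0, 0, 0, 0, 0, 0, 1], [0, 0, 0, 0, 0, 0, 1], [0, 0, 0, 0, 0, 0, 1], [-2, 0, -19, 0, 0, 0, 1], [-6, 0, -36, 0, 0, 0, 1]])

```text
t: 39.35
position: [0.4176, -0.346, 0.0919]
ee_rot: [-0.005, 0.096, 0.995, -0.0]
force: [7.3, -0.9, -6.6]
grip_width: 0.0159
grip_force: 30.0
```

Emit:
play_rows(series=[[-6, 0, -17, 0, 0, 0, 1], [-14, 0, -33, 0, 0, 0, 1], [-24, 0, -48, 0, 0, 0, 1], [-35, 0, -61, 0, 0, 0, 1], [-48, 0, -74, 0, 0, 0, 1]])

```text
t: 39.85
position: [0.465, -0.3553, 0.1647]
ee_rot: [-0.005, 0.096, 0.995, -0.001]
force: [6.1, -4.1, -12.7]
grip_width: 0.0155
grip_force: 30.0
```

Emit:
play_rows(series=[[-15, 0, -10, 0, 0, 0, 1], [-30, 0, -19, 0, 0, 0, 1], [-47, 0, -26, 0, 0, 0, 1], [-64, 0, -31, 0, 0, 0, 1], [-81, 0, -34, 0, 0, 0, 1]])

```text
t: 40.35
position: [0.5446, -0.371, 0.1985]
ee_rot: [-0.006, 0.096, 0.995, -0.001]
force: [-1.3, -1.3, -3.3]
grip_width: 0.0159
grip_force: 30.0
```

Emit:
play_rows(series=[[-18, 0, -1, 0, 0, 0, 1], [-36, 0, 0, 0, 0, 0, 1], [-54, 0, 3, 0, 0, 0, 1], [-71, 0, 8, 0, 0, 0, 1], [-87, 0, 16, 0, 0, 0, 1]])

```text
t: 40.85
position: [0.6313, -0.3881, 0.1829]
ee_rot: [-0.004, 0.096, 0.995, -0.001]
force: [0.3, 0.6, 4.3]
grip_width: 0.0152
grip_force: 30.0
```

Emit:
play_rows(series=[[0, 0, 0, 0, 0, 0, 1], [0, 0, 0, 0, 0, 0, 1], [0, 0, 0, 0, 0, 0, 0.5], [0, 0, 0, 0, 0, 0, 0.5], [0, 0, 0, 0, 0, 0, 0.5]])

```text
t: 41.35
position: [0.6292, -0.3873, 0.1805]
ee_rot: [-0.006, 0.096, 0.995, -0.0]
force: [0.2, -0.5, -1.1]
grip_width: 0.0375
grip_force: 0.0
```

Emit:
play_rows(series=[[0, 0, 0, 0, 0, 0, 0.5], [0, 0, -40, 0, 0, 0, 0.5], [0, 0, -80, 0, 0, 0, 0.5], [0, 0, -80, 0, 0, 0, 0.5]])

```text
t: 41.75
position: [0.633, -0.3894, 0.2692]
ee_rot: [-0.001, 0.096, 0.995, -0.004]
force: [0.2, -0.7, 0.8]
grip_width: 0.0439
grip_force: 0.0
```

```bash
python3 look.py; python3 - <<'E'
from car import *
print(sensors.get_obs()["position"],sensors.get_obs()["force"],knob(1.95,0))
E
```

```text
top yel [282.5 158.4] 53 [0.721 0.08 ] [89.314 15.017] -1.427
top yel [339.1 235. ] 171 [ 0.497 -0.101] [103.074  60.203] -1.549
top red [263.4 160.7] 7 [0.7144 0.1358] z.09 [0.706 0.13 ] z.11 [0.702 0.128]
top red [327.  248.5] 24 [ 0.4527 -0.066 ] z.09 [ 0.454 -0.064] z.11 [ 0.455 -0.063]
side yel [381.9 204.2] 240 [ 0.497 -0.1  ] [109.782  60.786] 1.569
side yel [270.5 196.2] 80 [0.747 0.031] [84.954  9.137] -1.539
side yel [251.3 217.8] 46 [0.742 0.116] [43.767  9.445] -1.424
side red [383.7  86.3] 38 [ 0.7345 -0.6489] z.09 [ 0.699 -0.552] z.11 [ 0.686 -0.517]
side red [258.1 207.6] 18 [0.7517 0.0764] z.09 [0.715 0.115] z.11 [0.702 0.129]
side red [393.1 216.8] 46 [ 0.4531 -0.0672] z.09 [ 0.44  -0.017] z.11 [0.436 0.001]
[ 0.63117813 -0.38793908  0.26272343] [-0.64616912 -0.668396   -0.50039182] [ 0.63695833 -0.38838141  0.18171926]
```

```bash
python3 - <<'E'
from car import *
plan2([((.60,-.30,.28),yc+np.pi/3.5,0,0.,.045,0),((.498,-.102,.11),np.pi/2,0,0.,.045,3)])
E
```

```text
[[7,11,-2,0,0,-0.13,0.0],[14,23,-5,0,0,-0.26,0.0],[20,34,-7,0,0,-0.38,0.0],[27,46,-10,0,-0.01,-0.51,0.0],[34,57,-12,0,-0.01,-0.64,0.0]]
[[-2,14,-3,0,0,-0.13,0.0],[-3,27,-5,0,0,-0.26,0.0],[-2,59,19,0,0,-0.38,0.0],[-1,90,43,0,0,-0.5,0.0],[0,122,68,0,0,-0.63,0.0]]
[[-18,26,24,0,0,-0.12,0.0],[-36,53,48,0,0,-0.25,0.0],[-54,79,72,0,0,-0.37,0.0],[-72,105,96,0,0,-0.49,0.0],[-72,105,96,0,0,-0.49,0.0]]
[[0,0,0,0,0,0,0.0],[0,0,0,0,0,0,0.0],[0,0,0,0,0,0,0.0],[0,0,0,0,0,0,0.0],[0,0,0,0,0,0,0.0]]
end [ 0.4979 -0.1024  0.1105] [ 0.    -0.706  0.708 -0.001] 20
```

```bash
python3 - <<'E'
from car import *
print(sensors.get_obs()["joints"])
plan2([((.60,-.30,.28),2.3,0,0.,.045,0),((.498,-.102,.11),np.pi/2,0,0.,.045,3)])
E
```

```text
[-0.70782907  0.53858699  1.09060186 -0.00695549  1.51757577 -2.08557069]
[[10,16,-3,0,0,0.13,0.0],[19,32,-7,0,0,0.26,0.0],[29,48,-10,0,0,0.39,0.0],[38,64,-14,0,-0.01,0.52,0.0],[48,80,-17,-0.01,-0.01,0.65,0.0]]
[[31,8,24,0,0,0.1,0.0],[62,16,48,0.01,0,0.21,0.0],[92,24,73,0.01,0,0.31,0.0],[123,32,97,0.01,0,0.42,0.0],[154,40,121,0.01,0,0.52,0.0]]
[[31,-9,24,0,0,0.1,0.0],[61,-17,49,0,0,0.21,0.0],[61,-17,49,0,0,0.21,0.0],[61,-17,49,0,0,0.21,0.0],[61,-17,49,0,0,0.21,0.0]]
end [ 0.4981 -0.1024  0.1097] [-0.     0.708  0.706 -0.002] 15
```

Emit:
play_rows(series=[[10, 16, -3, 0, 0, 0.13, 0], [19, 32, -7, 0, 0, 0.26, 0], [29, 48, -10, 0, 0, 0.39, 0], [38, 64, -14, 0, 0, 0.52, 0], [48, 80, -17, 0, 0, 0.65, 0]])

```text
t: 42.35
position: [0.598, -0.2986, 0.2761]
ee_rot: [-0.007, 0.411, 0.911, -0.002]
force: [-0.4, -0.0, 0.2]
grip_width: 0.082
grip_force: 0.0
```

Emit:
play_rows(series=[[31, 8, 24, 0, 0, 0.1, 0], [62, 16, 48, 0, 0, 0.21, 0], [92, 24, 73, 0, 0, 0.31, 0], [123, 32, 97, 0, 0, 0.42, 0], [154, 40, 121, 0, 0, 0.52, 0]])

```text
t: 42.85
position: [0.523, -0.1564, 0.1553]
ee_rot: [-0.006, 0.632, 0.775, -0.004]
force: [-0.5, -0.4, -0.4]
grip_width: 0.088
grip_force: 0.0
```

Emit:
play_rows(series=[[31, -9, 24, 0, 0, 0.1, 0], [61, -17, 49, 0, 0, 0.21, 0], [61, -17, 49, 0, 0, 0.21, 0], [61, -17, 49, 0, 0, 0.21, 0]])

```text
t: 43.25
position: [0.4942, -0.1013, 0.1081]
ee_rot: [-0.005, 0.707, 0.707, -0.004]
force: [-0.8, -0.9, 0.7]
grip_width: 0.0878
grip_force: 0.0
```

```bash
python3 - <<'E'
from car import *
o=sensors.get_obs();print(o["position"],o["ee_rot"],o["joints"])
from tin import shut
shut(.4,.6)
H=np.pi/2; T=loc(0,0,0)
plan2([((.498,-.102,.009),H,0,0.,.035,2),((.498,-.102,.009),H,0,1.,.03,4)])
E
```

```text
[ 0.49423663 -0.10131028  0.1080828 ] [-0.00513462  0.70683383  0.70734735 -0.00439382] [-0.43484761  0.19712855  1.87827335 -0.00536762  1.07885774 -0.43300857]
top red [0.7144 0.1358]
top red [ 0.6564 -0.4344]
top red [ 0.4527 -0.066 ]
side [ 0.4971 -0.1005] [110.1  61. ] yaw 0.002
side red [0.7516 0.076 ]
side red [ 0.4529 -0.0674]
[[0,1,34,0,0,0,0.0],[1,2,67,-0.01,0,0,0.0],[1,3,101,-0.01,0,0,0.0],[1,3,101,-0.01,0,0,0.0],[1,3,101,-0.01,0,0,0.0]]
[[0,0,0,0,0,0,1.0],[0,0,0,0,0,0,1.0],[0,0,0,0,0,0,1.0],[0,0,0,0,0,0,1.0],[0,0,0,0,0,0,1.0]]
end [ 0.4984 -0.1021  0.0089] [ 0.     0.707  0.707 -0.   ] 10
```

Emit:
play_rows(series=[[0, 1, 34, 0, 0, 0, 0], [1, 2, 67, 0, 0, 0, 0], [1, 3, 99, 0, 0, 0, 0], [1, 3, 99, 0, 0, 0, 0], [1, 3, 99, 0, 0, 0, 0]])

```text
t: 43.85
position: [0.4981, -0.102, 0.0111]
ee_rot: [-0.004, 0.708, 0.706, -0.004]
force: [1.1, 0.6, 0.2]
grip_width: 0.0884
grip_force: 0.0
```

Emit:
play_rows(series=[[0, 0, 0, 0, 0, 0, 1], [0, 0, 0, 0, 0, 0, 1], [0, 0, 0, 0, 0, 0, 1], [0, 0, 0, 0, 0, 0, 1], [0, 0, 0, 0, 0, 0, 1]])

```text
t: 44.35
position: [0.4984, -0.1015, 0.0118]
ee_rot: [-0.003, 0.708, 0.707, -0.003]
force: [-1.6, -0.0, 7.9]
grip_width: 0.0637
grip_force: 30.0
```

```bash
python3 - <<'E'
from car import *
o=sensors.get_obs();print(o["position"],o["ee_rot"],o["grip_width"],o["grip_force"])
p=np.array(o["position"]); H=np.pi/2; T=loc(-.004,0,0)[:2]
plan2([(p+[0,0,.08],H,0,1.,.03,0),((*T,p[2]+.08),H+yc,0,1.,.035,2)])
E
```

```text
[ 0.49837589 -0.10154838  0.01183494] [-0.00265248  0.7076087   0.70659101 -0.00346924] 0.06373660731491126 29.990796678175684
[[0,0,-27,0,0,0,1.0],[0,0,-53,-0.01,0,0,1.0],[0,-1,-80,-0.01,0,0,1.0],[-31,-7,-80,-0.01,0,0.02,1.0],[-63,-13,-80,-0.01,0,0.05,1.0]]
[[-31,-5,0,0,0,0.02,1.0],[-63,-10,0,0,0,0.05,1.0],[-94,-15,0,0,0,0.07,1.0],[-126,-20,0,0,0,0.09,1.0],[-157,-25,0,0,0,0.12,1.0]]
[[-32,-1,0,0,0,0.02,1.0],[-32,-1,0,0,0,0.02,1.0],[-32,-1,0,0,0,0.02,1.0],[-32,-1,0,0,0,0.02,1.0],[-32,-1,0,0,0,0.02,1.0]]
end [ 0.4465 -0.3513  0.0922] [0.001 0.771 0.636 0.   ] 15
```

Emit:
play_rows(series=[[0, 0, -27, 0, 0, 0, 1], [0, 0, -53, 0, 0, 0, 1], [0, -1, -80, 0, 0, 0, 1], [-31, -7, -80, 0, 0, 0.02, 1], [-63, -13, -80, 0, 0, 0.05, 1]])

```text
t: 44.85
position: [0.485, -0.1638, 0.0911]
ee_rot: [-0.003, 0.725, 0.689, -0.004]
force: [0.1, -0.6, -7.0]
grip_width: 0.0634
grip_force: 30.0
```

Emit:
play_rows(series=[[-31, -5, 0, 0, 0, 0.02, 1], [-63, -10, 0, 0, 0, 0.05, 1], [-94, -15, 0, 0, 0, 0.07, 1], [-126, -20, 0, 0, 0, 0.09, 1], [-157, -25, 0, 0, 0, 0.12, 1]])

```text
t: 45.35
position: [0.4509, -0.3199, 0.09]
ee_rot: [-0.005, 0.765, 0.644, -0.004]
force: [-0.3, 0.1, -7.6]
grip_width: 0.0638
grip_force: 30.0
```

Emit:
play_rows(series=[[-32, -1, 0, 0, 0, 0.02, 1], [-32, -1, 0, 0, 0, 0.02, 1], [-32, -1, 0, 0, 0, 0.02, 1]])

```text
t: 45.65
position: [0.4447, -0.3505, 0.09]
ee_rot: [-0.005, 0.772, 0.636, -0.004]
force: [-0.4, 2.0, -7.4]
grip_width: 0.0636
grip_force: 30.0
```

```bash
python3 - <<'E'
from car import *
o=sensors.get_obs();print(o["position"],o["ee_rot"],o["grip_width"],o["grip_force"])
H=np.pi/2+yc; T=loc(-.004,0,0)[:2]
plan2([((*T,.021),H,0,1.,.02,2)])
E
```

```text
[ 0.44468352 -0.35054275  0.09002725] [-0.00460725  0.77197875  0.6356194  -0.00394492] 0.06362197257697182 29.976195348717738
[[0,1,17,0,0,0,1.0],[0,2,34,-0.01,0,0,1.0],[0,2,52,-0.01,0,0,1.0],[0,3,69,-0.01,0,0,1.0],[0,3,69,-0.01,0,0,1.0]]
[[0,0,0,0,0,0,1.0],[0,0,0,0,0,0,1.0],[0,0,0,0,0,0,1.0],[0,0,0,0,0,0,1.0],[0,0,0,0,0,0,1.0]]
end [ 0.4468 -0.351   0.021 ] [-0.001  0.772  0.636 -0.001] 10
```

Emit:
play_rows(series=[[0, 1, 18, 0, 0, 0, 1], [0, 2, 36, 0, 0, 0, 1], [0, 2, 54, 0, 0, 0, 1], [0, 3, 66, 0, 0, 0, 1], [0, 3, 71, 0, 0, 0, 1]])

```text
t: 46.15
position: [0.4473, -0.3495, 0.0183]
ee_rot: [-0.005, 0.771, 0.637, -0.004]
force: [-0.2, 0.6, -6.7]
grip_width: 0.0639
grip_force: 30.0
```

Emit:
play_rows(series=[[0, 0, 0, 0, 0, 0, 1], [0, 0, 0, 0, 0, 0, 1], [0, 0, 0, 0, 0, 0, 0], [0, 0, 0, 0, 0, 0, 0], [0, 0, 0, 0, 0, 0, 0]])

```text
t: 46.65
position: [0.4487, -0.3526, 0.0215]
ee_rot: [-0.002, 0.772, 0.636, -0.004]
force: [1.0, 0.6, 0.6]
grip_width: 0.086
grip_force: 0.0
```

Emit:
play_rows(series=[[0, 0, 0, 0, 0, 0, 0], [0, 0, 0, 0, 0, 0, 0], [0, 0, -30, 0, 0, 0, 0], [0, 0, -65, 0, 0, 0, 0], [0, 0, -100, 0, 0, 0, 0]])

```text
t: 47.15
position: [0.4486, -0.3512, 0.1208]
ee_rot: [-0.004, 0.772, 0.636, -0.004]
force: [0.3, 0.2, -0.9]
grip_width: 0.0881
grip_force: 0.0
```

```bash
python3 - <<'E'
from car import *
o=sensors.get_obs();print(o["position"],o["grip_width"])
plan2([((.60,-.05,.25),.6*np.pi,0,1.,.045,0),((.675,.086,.21),np.pi,0,1.,.045,2)])
E
```

```text
[ 0.44858737 -0.35119189  0.12079288] 0.08806058022312456
[[36,10,-15,0,0,-0.06,1.0],[72,20,-29,0,0,-0.11,1.0],[108,30,-44,0,0,-0.17,1.0],[144,40,-58,-0.01,0,-0.22,1.0],[180,50,-73,-0.01,0,-0.28,1.0]]
[[32,20,-14,0,0,-0.06,1.0],[64,39,-28,0,0,-0.11,1.0],[96,59,-43,0,0,-0.17,1.0],[128,79,-57,0,0,-0.23,1.0],[142,88,-53,0,0,-0.37,1.0]]
[[10,14,5,0,0,-0.14,1.0],[20,29,9,0,0,-0.27,1.0],[29,43,14,0,0,-0.41,1.0],[39,57,18,0,0,-0.55,1.0],[49,71,23,0,0,-0.69,1.0]]
[[-1,17,4,0,0,-0.14,1.0],[-3,35,8,0,0,-0.28,1.0],[-4,52,13,0,0,-0.42,1.0],[-4,52,13,0,0,-0.42,1.0],[-4,52,13,0,0,-0.42,1.0]]
end [0.675  0.0862 0.2099] [-0.001  0.001  1.     0.   ] 20
```

Emit:
play_rows(series=[[36, 10, -15, 0, 0, -0.06, 1], [72, 20, -29, 0, 0, -0.11, 1], [108, 30, -44, 0, 0, -0.17, 1], [144, 40, -58, 0, 0, -0.22, 1], [180, 50, -73, 0, 0, -0.28, 1]])

```text
t: 47.65
position: [0.5335, -0.1829, 0.1928]
ee_rot: [-0.004, 0.675, 0.738, -0.004]
force: [0.9, -1.0, 0.0]
grip_width: 0.0504
grip_force: 0.0
```

Emit:
play_rows(series=[[32, 20, -14, 0, 0, -0.06, 1], [64, 39, -28, 0, 0, -0.11, 1], [96, 59, -43, 0, 0, -0.17, 1], [128, 79, -57, 0, 0, -0.23, 1], [142, 88, -53, 0, 0, -0.37, 1]])

```text
t: 48.15
position: [0.6112, -0.0325, 0.2476]
ee_rot: [-0.002, 0.525, 0.851, -0.002]
force: [0.4, -0.4, 0.3]
grip_width: 0.0103
grip_force: 0.0
```

Emit:
play_rows(series=[[10, 14, 5, 0, 0, -0.14, 1], [20, 29, 9, 0, 0, -0.27, 1], [29, 43, 14, 0, 0, -0.41, 1], [39, 57, 18, 0, 0, -0.55, 1], [49, 71, 23, 0, 0, -0.69, 1]])

```text
t: 48.65
position: [0.6508, 0.0409, 0.2207]
ee_rot: [-0.005, 0.207, 0.978, -0.001]
force: [-0.4, 0.2, 0.1]
grip_width: 0.0002
grip_force: 0.0
```

Emit:
play_rows(series=[[-1, 17, 4, 0, 0, -0.14, 1], [-3, 35, 8, 0, 0, -0.28, 1], [-4, 52, 13, 0, 0, -0.42, 1], [-4, 52, 13, 0, 0, -0.42, 1], [-4, 52, 13, 0, 0, -0.42, 1]])

```text
t: 49.15
position: [0.675, 0.0859, 0.2073]
ee_rot: [-0.006, 0.003, 1.0, -0.0]
force: [-0.1, 0.5, 0.6]
grip_width: 0.0004
grip_force: 0.0
```

```bash
python3 - <<'E'
from car import *
o=sensors.get_obs();print(o["position"],o["ee_rot"])
d=read_camera("side")
for m,q,c in blobs(masks(d)[0],30): print(c.round(1),q[4],*[np.round(v,3) for v in rect(d,fill(m),.046)])
d=read_camera("top")
for m,q,c in blobs(masks(d)[0],30): print(c.round(1),q[4],*[np.round(v,3) for v in rect(d,fill(m),.046)])
for m,q,c in blobs(masks(d)[1],5): print("red",c,plane(d,c,.11).round(3))
plan2([((.711,.086,.12),0,0,1,.04,1),((.711,.086,.066),0,0,1.,.012,0),((.690,.086,.041),0,0,1.,.01,2)])
E
```

```text
[0.67502669 0.08588602 0.20731667] [-5.68943582e-03  2.80793153e-03  9.99979850e-01 -2.15455289e-04]
[432.4 156.2] 149 [ 0.448 -0.349] [110.779  61.188] 1.376
[270.4 196.3] 83 [0.743 0.035] [85.456  9.224] -1.539
[251.2 218. ] 47 [0.738 0.12 ] [43.426  9.487] -1.407
[421.2 254.2] 203 [ 0.447 -0.351] [106.895  61.259] 1.378
red [448.4137931  185.24137931] [ 0.648 -0.411  0.11 ]
red [406.89285714 265.32142857] [ 0.414 -0.293  0.11 ]
[[-12,0,29,0,0,0,1],[-24,1,58,0,-0.01,0,1],[-37,1,87,0,-0.01,-0.01,1],[-37,1,87,0,-0.01,-0.01,1],[-37,1,98,0,-0.01,-0.01,1.0]]
[[0,0,11,0,0,0,1.0],[0,0,22,0,0,0,1.0],[0,0,33,0,0,0,1.0],[0,0,43,0,0,0,1.0],[5,0,50,0,0,0,1.0]]
[[6,0,6,0,0,0,1.0],[11,0,12,0,0,0,1.0],[16,0,19,0,0,0,1.0],[16,0,19,0,0,0,1.0],[16,0,19,0,0,0,1.0]]
end [0.6901 0.0859 0.0405] [-0.    -0.002  1.    -0.   ] 15
```

Tin 1 sits at (.447,-.350) with the same angle as the carrier, so it is centred. Next I'll press lid 2 shut.

Emit:
play_rows(series=[[-12, 0, 29, 0, 0, 0, 1], [-24, 1, 58, 0, 0, 0, 1], [-37, 1, 87, 0, 0, 0, 1], [-37, 1, 87, 0, 0, 0, 1], [-37, 1, 98, 0, 0, 0, 1]])

```text
t: 49.75
position: [0.7122, 0.0861, 0.1108]
ee_rot: [-0.004, 0.002, 1.0, -0.0]
force: [0.7, -0.1, 1.2]
grip_width: 0.0002
grip_force: 0.0
```

Emit:
play_rows(series=[[0, 0, 11, 0, 0, 0, 1], [0, 0, 22, 0, 0, 0, 1], [0, 0, 33, 0, 0, 0, 1], [0, 0, 43, 0, 0, 0, 1], [5, 0, 50, 0, 0, 0, 1]])

```text
t: 50.25
position: [0.7051, 0.0865, 0.0659]
ee_rot: [-0.007, 0.001, 1.0, -0.001]
force: [-33.8, -4.2, 55.2]
grip_width: 0.0005
grip_force: 27.0
```

Emit:
play_rows(series=[[6, 0, 6, 0, 0, 0, 1], [11, 0, 12, 0, 0, 0, 1], [16, 0, 17, 0, 0, 0, 1], [16, 0, 17, 0, 0, 0, 1], [16, 0, 17, 0, 0, 0, 1]])

```text
t: 50.75
position: [0.6896, 0.0868, 0.0427]
ee_rot: [-0.005, 0.001, 1.0, -0.0]
force: [-2.7, -0.3, 6.3]
grip_width: 0.0001
grip_force: 2.8
```

```bash
python3 - <<'E'
from tin import *
o=sensors.get_obs();print(o["position"],o["force"])
shut(.6,.8)
E
```

```text
[0.68957136 0.0868141  0.04267961] [-2.65801267 -0.34504967  6.3461324 ]
top red [0.6628 0.1308]
top red [ 0.6564 -0.4344]
top red [ 0.4088 -0.3092]
side [0.7075 0.0885] [109.2  63.5] yaw -0.128
side red [ 0.4112 -0.3175]
side red [0.6679 0.1291]
```

Emit:
play_rows(series=[[10, 0, 0, 0, 0, 0, 1], [10, 0, 3, 0, 0, 0, 1], [10, 0, 4, 0, 0, 0, 1], [10, 0, 4, 0, 0, 0, 1]])

```text
t: 51.25
position: [0.6794, 0.0868, 0.0408]
ee_rot: [-0.006, 0.001, 1.0, -0.0]
force: [-11.6, -1.2, 20.1]
grip_width: 0.0003
grip_force: 10.2
```

Emit:
play_rows(series=[[0, 0, -35, 0, 0, 0, 0], [0, 0, -70, 0, 0, 0, 0], [0, 40, -100, 0, 0, 0, 0], [0, 80, -120, 0, 0, 0, 0], [0, 120, -130, 0, 0, 0, 0]])

```text
t: 51.75
position: [0.6826, 0.2082, 0.171]
ee_rot: [-0.003, 0.002, 1.0, 0.0]
force: [0.4, 0.5, 0.0]
grip_width: 0.0384
grip_force: 0.0
```

Emit:
play_rows(series=[[30, 30, 0, 0, 0, 0, 0], [70, 30, 0, 0, 0, 0, 0], [110, 30, 0, 0, 0, 0, 0], [150, 30, 0, 0, 0, 0, 0]])

```text
t: 52.15
position: [0.5297, 0.2378, 0.1692]
ee_rot: [-0.006, 0.001, 1.0, -0.0]
force: [-0.2, 0.3, 0.8]
grip_width: 0.07
grip_force: 0.0
```

```bash
python3 - <<'E'
from tin import *
o=sensors.get_obs();print(o["position"],o["joints"])
shut(.6,.8)
d=read_camera("top");s=read_camera("side")
b=np.hstack([d["image"][120:280,200:350],s["image"][130:290,200:400]])[:,:,::-1]
cv2.imwrite("pics/z7.png",cv2.resize(b,None,fx=2.2,fy=2.2,interpolation=cv2.INTER_CUBIC))
for n in("pot_lid","mortar"): print([(r["xy"],r["score"]) for r in nets.tip_of(n,"top")[:1]])
m=masks(d)[2]; print([(k.round(1),q,rect(d,fill(mm),.06)) for mm,q,k in blobs(m,300)])
E
```

```text
[0.52965568 0.23776984 0.16915154] [ 0.21637537  0.26993413  1.64731641  0.0024252   1.23525482 -1.3532604 ]
top [0.706  0.0888] [107.2  60.5] yaw -0.111
top red [0.6661 0.1299]
top red [ 0.6564 -0.4344]
top red [ 0.4088 -0.3092]
side [0.7085 0.1007] [84.6 65. ] yaw -0.11
side red [ 0.4112 -0.3175]
[([308.3, 138.1], 0.66)]
[([302.4, 214.5], 0.75)]
[(array([143.6, 249.4]), array([133, 220,  20,  57, 806], dtype=int32), (array([0.43990502, 0.48024005], dtype=float32), (np.float32(163.8479), np.float32(54.439903)), np.float32(0.101309225))), (array([190.7, 254.7]), array([ 174,  234,   35,   43, 1297], dtype=int32), (array([0.42485023, 0.3360135 ], dtype=float32), (np.float32(121.44277), np.float32(95.20316)), np.float32(0.12508428)))]
```

View pics/z7.png

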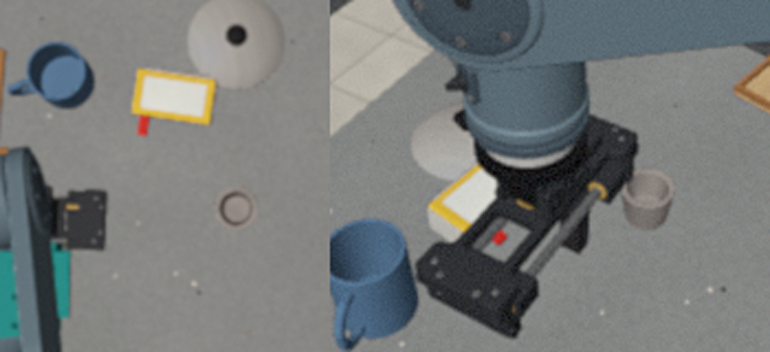

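```bash
python3 - <<'E'
from h import *
plan2([((.60,.17,.2),2.3,0,0.,.045,0),((.706,.0888,.11),np.pi/2-.111,0,0.,.045,3)])
E
```

```text
[[-11,-11,-5,0,0,0.14,0.0],[-22,-22,-10,0,0,0.28,0.0],[-34,-34,-15,0,0,0.42,0.0],[-45,-45,-20,0,-0.01,0.56,0.0],[-56,-56,-25,0,-0.01,0.7,0.0]]
[[-16,-1,-5,0,0,0.14,0.0],[-35,0,8,0,0,0.26,0.0],[-54,1,21,0,0,0.38,0.0],[-73,2,34,0,0,0.5,0.0],[-92,2,47,0,0,0.62,0.0]]
[[-15,12,12,0,0,0.12,0.0],[-29,24,25,0,0,0.24,0.0],[-44,36,38,0,0,0.36,0.0],[-44,36,38,0,0,0.36,0.0],[-44,36,38,0,0,0.36,0.0]]
[[0,0,0,0,0,0,0.0],[0,0,0,0,0,0,0.0],[0,0,0,0,0,0,0.0],[0,0,0,0,0,0,0.0],[0,0,0,0,0,0,0.0]]
end [0.7061 0.0892 0.1103] [ 0.001  0.746  0.666 -0.001] 20
```

Emit:
play_rows(series=[[-11, -11, -5, 0, 0, 0.14, 0], [-22, -22, -10, 0, 0, 0.28, 0], [-34, -34, -15, 0, 0, 0.42, 0], [-45, -45, -20, 0, 0, 0.56, 0], [-56, -56, -25, 0, 0, 0.7, 0]])

```text
t: 52.95
position: [0.5896, 0.1802, 0.1946]
ee_rot: [-0.005, 0.347, 0.938, -0.002]
force: [-0.4, 0.6, 0.1]
grip_width: 0.0883
grip_force: 0.0
```

Emit:
play_rows(series=[[-16, -1, -5, 0, 0, 0.14, 0], [-35, 0, 8, 0, 0, 0.26, 0], [-54, 1, 21, 0, 0, 0.38, 0], [-73, 2, 34, 0, 0, 0.5, 0], [-92, 2, 47, 0, 0, 0.62, 0]])

```text
t: 53.45
position: [0.6606, 0.1221, 0.1459]
ee_rot: [-0.004, 0.616, 0.787, -0.003]
force: [0.2, 0.1, -0.4]
grip_width: 0.0883
grip_force: 0.0
```

Emit:
play_rows(series=[[-15, 12, 12, 0, 0, 0.12, 0], [-29, 24, 25, 0, 0, 0.24, 0], [-44, 36, 38, 0, 0, 0.36, 0], [-44, 36, 38, 0, 0, 0.36, 0], [-44, 36, 38, 0, 0, 0.36, 0]])

```text
t: 53.95
position: [0.7041, 0.0889, 0.1075]
ee_rot: [-0.004, 0.745, 0.667, -0.004]
force: [0.4, 0.3, 1.0]
grip_width: 0.088
grip_force: 0.0
```

```bash
python3 - <<'E'
from h import *
o=sensors.get_obs();print(o["position"],o["ee_rot"],o["joints"],o["grip_width"])
from tin import shut
shut(.6,.8)
H=np.pi/2-.111
plan2([((.7065,.0888,.011),H,0,0.,.035,2),((.7065,.0888,.011),H,0,1.,.03,4)])
E
```

```text
[0.70414925 0.08894923 0.10747341] [-0.00392789  0.74495179  0.66709334 -0.00422904] [-4.09736341e-02  6.03501720e-01  1.31405847e+00 -2.78595165e-04
  1.23557302e+00  6.92855470e-02] 0.08800927365389263
top [0.7016 0.0415] [59.6 13.2] yaw 1.488
top red [ 0.6564 -0.4344]
top red [ 0.4088 -0.3092]
side [0.7068 0.0869] [110.8  65.4] yaw -0.11
side red [ 0.7345 -0.6489]
side red [ 0.4116 -0.3171]
side red [0.6659 0.1292]
[[0,1,33,0,0,0,0.0],[0,2,65,-0.01,0,0,0.0],[-1,4,98,-0.01,0,0,0.0],[-1,4,98,-0.01,0,0,0.0],[-1,4,98,-0.01,0,0,0.0]]
[[0,0,0,0,0,0,1.0],[0,0,0,0,0,0,1.0],[0,0,0,0,0,0,1.0],[0,0,0,0,0,0,1.0],[0,0,0,0,0,0,1.0]]
end [0.7069 0.0884 0.0108] [ 0.     0.745  0.667 -0.   ] 10
```

Emit:
play_rows(series=[[0, 1, 33, 0, 0, 0, 0], [0, 2, 65, 0, 0, 0, 0], [-1, 3, 96, 0, 0, 0, 0], [-1, 3, 96, 0, 0, 0, 0], [-1, 3, 96, 0, 0, 0, 0]])

```text
t: 54.55
position: [0.7056, 0.0888, 0.0131]
ee_rot: [-0.004, 0.745, 0.667, -0.004]
force: [0.3, -0.6, 0.2]
grip_width: 0.088
grip_force: 0.0
```

Emit:
play_rows(series=[[0, 0, 0, 0, 0, 0, 1], [0, 0, 0, 0, 0, 0, 1], [0, 0, 0, 0, 0, 0, 1], [0, 0, 0, 0, 0, 0, 1], [0, 0, 0, 0, 0, 0, 1]])

```text
t: 55.05
position: [0.707, 0.0881, 0.0141]
ee_rot: [-0.002, 0.746, 0.666, -0.003]
force: [0.3, -0.4, 6.7]
grip_width: 0.0648
grip_force: 29.2
```

```bash
python3 - <<'E'
from h import *
o=sensors.get_obs();print(o["position"],o["ee_rot"],o["grip_width"],o["grip_force"])
p=np.array(o["position"])
H=np.pi/2
plan2([(p+[-.01,0,.13],H-.111,0,1.,.035,0),((.445,.362,p[2]+.13),H+.026,0,1.,.04,2)])
E
```

```text
[0.70699926 0.08810297 0.01411375] [-0.00249618  0.74553884  0.66645147 -0.00283608] 0.0648059795439705 29.155908835236914
[[0,-3,-32,0,0,0,1.0],[-1,-5,-65,0,0,0,1.0],[-1,-8,-97,-0.01,0,0,1.0],[-1,-11,-130,-0.01,0,0,1.0],[23,-39,-130,-0.01,0,-0.01,1.0]]
[[25,-28,0,0,0,-0.02,1.0],[50,-56,0,0,0,-0.03,1.0],[74,-84,0,0,0,-0.05,1.0],[99,-111,0,0,0,-0.06,1.0],[124,-139,0,0,0,-0.07,1.0]]
[[26,-26,0,0,0,-0.02,1.0],[53,-52,0,0,0,-0.03,1.0],[79,-78,0,0,0,-0.04,1.0],[106,-105,-1,0,0,-0.06,1.0],[106,-105,-1,0,0,-0.06,1.0]]
[[0,0,0,0,0,0,1.0],[0,0,0,0,0,0,1.0],[0,0,0,0,0,0,1.0],[0,0,0,0,0,0,1.0],[0,0,0,0,0,0,1.0]]
end [0.4446 0.3621 0.1446] [0.001 0.697 0.717 0.   ] 20
```

Emit:
play_rows(series=[[0, -3, -32, 0, 0, 0, 1], [-1, -5, -65, 0, 0, 0, 1], [-1, -8, -97, 0, 0, 0, 1], [-1, -11, -130, 0, 0, 0, 1], [23, -39, -130, 0, 0, -0.01, 1]])

```text
t: 55.55
position: [0.6755, 0.1122, 0.1481]
ee_rot: [0.001, 0.743, 0.669, -0.001]
force: [1.4, -0.2, -4.2]
grip_width: 0.0644
grip_force: 30.6
```

Emit:
play_rows(series=[[25, -28, 0, 0, 0, -0.02, 1], [50, -56, 0, 0, 0, -0.03, 1], [74, -84, 0, 0, 0, -0.05, 1], [99, -111, 0, 0, 0, -0.06, 1], [124, -139, 0, 0, 0, -0.07, 1]])

```text
t: 56.05
position: [0.5428, 0.2534, 0.1426]
ee_rot: [-0.004, 0.718, 0.696, -0.005]
force: [0.8, 0.2, -4.6]
grip_width: 0.0643
grip_force: 30.6
```

Emit:
play_rows(series=[[26, -26, 0, 0, 0, -0.02, 1], [53, -52, 0, 0, 0, -0.03, 1], [79, -78, 0, 0, 0, -0.04, 1], [106, -105, -1, 0, 0, -0.06, 1], [106, -105, -1, 0, 0, -0.06, 1]])

```text
t: 56.55
position: [0.4388, 0.3645, 0.1447]
ee_rot: [-0.005, 0.695, 0.719, -0.005]
force: [0.3, -0.5, -3.9]
grip_width: 0.0645
grip_force: 30.6
```

Emit:
play_rows(series=[[0, 0, 0, 0, 0, 0, 1], [0, 0, 0, 0, 0, 0, 1]])

```text
t: 56.75
position: [0.4436, 0.3614, 0.1454]
ee_rot: [-0.004, 0.697, 0.717, -0.004]
force: [0.6, -0.6, -5.9]
grip_width: 0.0641
grip_force: 30.6
```

```bash
python3 - <<'E'
from h import *
o=sensors.get_obs();print(o["position"],o["ee_rot"],o["grip_width"],o["grip_force"])
d=read_camera("side")
b=d["image"][180:400,180:480][:,:,::-1]
cv2.imwrite("pics/z8.png",cv2.resize(b,None,fx=2,fy=2))
c=[(n,[ (plane(read_camera(n),r["xy"],0)[:2].round(3),round(r["score"],2)) for r in nets.tip_of("colander",n)[:1]]) for n in("top","side")];print(c)
print(plane(d,(320,0),0))
E
```

```text
[0.44355183 0.36142155 0.14539024] [-0.00373632  0.69716509  0.7168877  -0.0043486 ] 0.0640717101525852 30.61745850602165
[('top', [(array([0.437, 0.371]), 0.63)]), ('side', [(array([0.442, 0.363]), 0.76)])]
[ 1.4792306  -1.44754873  0.        ]
```

View pics/z8.png

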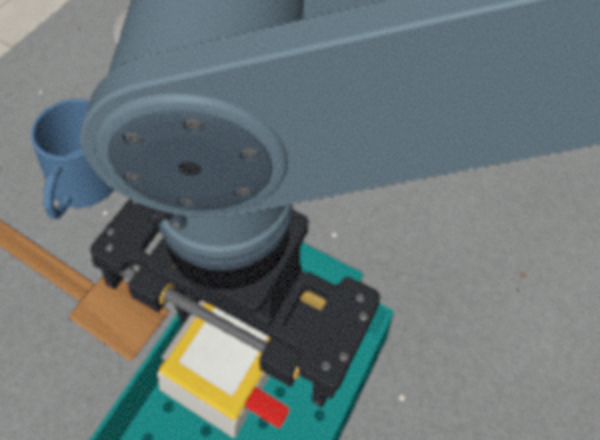

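Emit:
play_rows(series=[[0, 0, 30, 0, 0, 0, 1], [0, 0, 60, 0, 0, 0, 1], [0, 0, 90, 0, 0, 0, 1], [0, 0, 110, 0, 0, 0, 1], [0, 0, 125, 0, 0, 0, 1]])

```text
t: 57.5
position: [0.4419, 0.3613, 0.0193]
ee_rot: [-0.004, 0.697, 0.717, -0.005]
force: [0.2, 0.5, -5.4]
grip_width: 0.0645
grip_force: 30.6
```

Emit:
play_rows(series=[[0, 0, 1, 0, 0, 0, 1], [0, 0, 1, 0, 0, 0, 1], [0, 0, 1, 0, 0, 0, 0], [0, 0, 1, 0, 0, 0, 0], [0, 0, 1, 0, 0, 0, 0]])

```text
t: 58.0
position: [0.4434, 0.3628, 0.0216]
ee_rot: [-0.003, 0.697, 0.717, -0.002]
force: [0.0, -0.5, 0.2]
grip_width: 0.0861
grip_force: 0.0
```

Emit:
play_rows(series=[[0, 0, 0, 0, 0, 0, 0], [0, 0, 0, 0, 0, 0, 0], [0, 0, -40, 0, 0, 0, 0], [0, 0, -80, 0, 0, 0, 0], [0, 0, -120, 0, 0, 0, 0]])

```text
t: 58.5
position: [0.4431, 0.3619, 0.1411]
ee_rot: [-0.004, 0.697, 0.717, -0.004]
force: [0.4, 1.1, 0.4]
grip_width: 0.0879
grip_force: 0.0
```

```bash
python3 - <<'E'
from car import *
o=sensors.get_obs();print(o["position"],o["grip_width"],o["joints"])
k=knob(1.93)
plan2([((.47,.2,.25),2.,0,.5,.05,0),((.48,-.15,.3),2.6,0,.5,.05,0),(k+[0,0,.09],np.pi+yc,0,.5,.05,2)])
E
```

```text
[0.44311606 0.36191464 0.14112671] 0.08791068906997344 [0.47482827 0.28585293 1.68978919 0.00518211 1.17635099 0.44465797]
[[-41,5,-27,0,0,-0.1,0.5],[-81,11,-55,-0.01,0,-0.2,0.5],[-122,16,-82,-0.01,0,-0.3,0.5],[-163,21,-109,-0.01,0,-0.4,0.5],[-206,21,-115,-0.01,0,-0.48,0.5]]
[[-39,-20,-7,0,0,-0.07,0.5],[-78,-41,-13,0,0,-0.15,0.5],[-117,-61,-19,0,0,-0.22,0.5],[-156,-81,-26,0,0,-0.3,0.5],[-194,-101,-32,0,0,-0.37,0.5]]
[[-29,-33,-6,0,0,-0.08,0.5],[-58,-66,-13,0,0,-0.15,0.5],[-103,-80,-7,0,0,-0.21,0.5],[-148,-94,-2,0,0,-0.27,0.5],[-194,-108,3,0,0,-0.33,0.5]]
[[-38,-28,6,0,0,-0.05,0.5],[-76,-56,11,0,0,-0.11,0.5],[-114,-84,16,0,0,-0.17,0.5],[-114,-84,16,0,0,-0.17,0.5],[-114,-84,16,0,0,-0.17,0.5]]
end [ 0.6345 -0.388   0.2674] [-0.001  0.096  0.995  0.001] 20
```

Emit:
play_rows(series=[[-41, 5, -27, 0, 0, -0.1, 0.5], [-81, 11, -55, 0, 0, -0.2, 0.5], [-122, 16, -82, 0, 0, -0.3, 0.5], [-163, 21, -109, 0, 0, -0.4, 0.5], [-206, 21, -115, 0, 0, -0.48, 0.5]])

```text
t: 59.0
position: [0.4734, 0.1555, 0.2586]
ee_rot: [-0.002, 0.505, 0.863, -0.001]
force: [1.2, 0.4, 0.9]
grip_width: 0.0501
grip_force: 0.0
```

Emit:
play_rows(series=[[-39, -20, -7, 0, 0, -0.07, 0.5], [-78, -41, -13, 0, 0, -0.15, 0.5], [-117, -61, -19, 0, 0, -0.22, 0.5], [-156, -81, -26, 0, 0, -0.3, 0.5], [-194, -101, -32, 0, 0, -0.37, 0.5]])

```text
t: 59.5
position: [0.4778, -0.0636, 0.2874]
ee_rot: [-0.004, 0.338, 0.941, -0.002]
force: [0.3, -0.5, -0.3]
grip_width: 0.044
grip_force: 0.0
```

Emit:
play_rows(series=[[-29, -33, -6, 0, 0, -0.08, 0.5], [-58, -66, -13, 0, 0, -0.15, 0.5], [-103, -80, -7, 0, 0, -0.21, 0.5], [-148, -94, -2, 0, 0, -0.27, 0.5], [-194, -108, 3, 0, 0, -0.33, 0.5]])

```text
t: 60.0
position: [0.5589, -0.2707, 0.283]
ee_rot: [-0.005, 0.179, 0.984, -0.001]
force: [0.4, -0.5, 0.9]
grip_width: 0.0442
grip_force: 0.0
```

Emit:
play_rows(series=[[-38, -28, 6, 0, 0, -0.05, 0.5], [-76, -56, 11, 0, 0, -0.11, 0.5], [-114, -84, 16, 0, 0, -0.17, 0.5], [-114, -84, 16, 0, 0, -0.17, 0.5], [-114, -84, 16, 0, 0, -0.17, 0.5]])

```text
t: 60.5
position: [0.6345, -0.3882, 0.2635]
ee_rot: [-0.007, 0.097, 0.995, 0.001]
force: [-0.4, 0.8, -0.5]
grip_width: 0.0442
grip_force: 0.0
```

```bash
python3 - <<'E'
from car import *
o=sensors.get_obs();print(o["position"],o["ee_rot"],o["grip_width"])
for n in("top","side"):
    d=read_camera(n);Y,R,_=masks(d)
    for m,q,c in blobs(Y,40): print(n,*[np.round(v,3) for v in rect(d,fill(m),.045)])
    for m,q,c in blobs(R,5): print(n,"red z.042",plane(d,c,.042)[:2].round(3),"z.18",plane(d,c,.182)[:2].round(3))
k=knob(1.93)
plan2([(k,yc,0,.5,.03,2),(k,yc,0,1.,.03,4)])
E
```

```text
[ 0.63454526 -0.38822604  0.26346304] [-6.72724738e-03  9.68416464e-02  9.95276882e-01  6.06463837e-04] 0.044187370617092735
top [0.443 0.361] [106.9    59.349] -1.543
top red z.042 [0.398 0.398] z.18 [0.408 0.356]
side [ 0.448 -0.351] [110.937  60.99 ] 1.37
side [0.443 0.362] [107.021  62.117] -1.552
side red z.042 [ 0.731 -0.638] z.18 [ 0.639 -0.388]
side red z.042 [ 0.41 -0.31] z.18 [ 0.386 -0.129]
[[0,0,30,0,0,0,0.5],[0,-1,60,0,-0.01,0,0.5],[-1,-1,89,0,-0.01,0,0.5],[-1,-1,89,0,-0.01,0,0.5],[-1,-1,89,0,-0.01,0,0.5]]
[[0,0,0,0,0,0,1.0],[0,0,0,0,0,0,1.0],[0,0,0,0,0,0,1.0],[0,0,0,0,0,0,1.0],[0,0,0,0,0,0,1.0]]
end [ 0.6348 -0.3882  0.1777] [-0.     0.096  0.995 -0.001] 10
```

Emit:
play_rows(series=[[0, 0, 30, 0, 0, 0, 0.5], [-1, -1, 60, 0, 0, 0, 0.5], [-2, -1, 86, 0, 0, 0, 0.5], [-2, -1, 86, 0, 0, 0, 0.5], [-2, -1, 86, 0, 0, 0, 0.5]])

```text
t: 61.1
position: [0.636, -0.3883, 0.1821]
ee_rot: [-0.005, 0.096, 0.995, -0.001]
force: [0.6, -0.7, 0.6]
grip_width: 0.0442
grip_force: 0.0
```

Emit:
play_rows(series=[[0, 0, 0, 0, 0, 0, 1], [0, 0, 0, 0, 0, 0, 1], [0, 0, 0, 0, 0, 0, 1], [0, 0, 0, 0, 0, 0, 1], [0, 0, 0, 0, 0, 0, 1]])

```text
t: 61.6
position: [0.6362, -0.3891, 0.1812]
ee_rot: [-0.005, 0.096, 0.995, -0.001]
force: [-0.2, 2.2, 5.1]
grip_width: 0.0156
grip_force: 30.0
```

```bash
python3 - <<'E'
from car import *
o=sensors.get_obs();print(o["position"],o["ee_rot"],o["grip_width"],o["grip_force"],knob(1.93))
plan2([(knob(t),yc,0,1.,.05,0) for t in np.linspace(1.83,.02,19)]+[(knob(.02),yc,0,1.,.05,2),(knob(.02),yc,0,.5,.05,3),(knob(.02)+[0,0,.1],yc,0,.5,.04,0)])
E
```

```text
[ 0.63623193 -0.38911861  0.18118645] [-4.67508024e-03  9.61050712e-02  9.95359998e-01 -6.58119802e-04] 0.01558926643640479 30.006043016910553 [ 0.63439665 -0.38788077  0.17728681]
[[16,1,-3,0,-0.01,0,1.0],[30,1,-9,0,-0.01,0,1.0],[45,1,-13,0,-0.01,0,1.0],[60,1,-15,0,-0.01,0,1.0],[75,1,-16,0,-0.01,0,1.0]]
[[15,0,0,0,0,0,1.0],[30,0,2,0,0,0,1.0],[45,0,5,0,0,0,1.0],[60,0,10,0,0,0,1.0],[74,0,16,0,0,0,1.0]]
[[13,0,8,0,0,0,1.0],[25,0,17,0,0,0,1.0],[37,0,27,0,0,0,1.0],[47,0,38,0,0,0,1.0],[56,0,51,0,0,0,1.0]]
[[8,0,13,0,0,0,1.0],[15,0,26,0,0,0,1.0],[20,0,41,0,0,0,1.0],[24,0,56,0,0,0,1.0],[24,0,56,0,0,0,1.0]]
[[0,0,0,0,0,0,1.0],[0,0,0,0,0,0,1.0],[0,0,0,0,0,0,0.5],[0,0,0,0,0,0,0.5],[0,0,0,0,0,0,0.5]]
[[0,0,0,0,0,0,0.5],[0,0,-34,0,0,0,0.5],[0,0,-67,0,0,0,0.5],[0,0,-100,0,0,0,0.5],[0,0,-100,0,0,0,0.5]]
end [ 0.4118 -0.3444  0.1747] [ 0.     0.096  0.995 -0.001] 30
```

Emit:
play_rows(series=[[16, 1, -3, 0, 0, 0, 1], [30, 1, -9, 0, 0, 0, 1], [45, 1, -13, 0, 0, 0, 1], [60, 1, -15, 0, 0, 0, 1], [75, 1, -16, 0, 0, 0, 1]])

```text
t: 62.1
position: [0.5648, -0.3751, 0.2012]
ee_rot: [-0.001, 0.096, 0.995, -0.003]
force: [2.1, 0.2, 11.3]
grip_width: 0.0154
grip_force: 30.0
```

Emit:
play_rows(series=[[15, 0, 0, 0, 0, 0, 1], [30, 0, 2, 0, 0, 0, 1], [45, 0, 5, 0, 0, 0, 1], [60, 0, 10, 0, 0, 0, 1], [74, 0, 16, 0, 0, 0, 1]])

```text
t: 62.6
position: [0.4901, -0.3603, 0.1845]
ee_rot: [-0.004, 0.096, 0.995, -0.002]
force: [-2.0, 1.8, 8.2]
grip_width: 0.0156
grip_force: 30.0
```

Emit:
play_rows(series=[[13, 0, 8, 0, 0, 0, 1], [25, 0, 17, 0, 0, 0, 1], [37, 0, 27, 0, 0, 0, 1], [47, 0, 38, 0, 0, 0, 1], [56, 0, 51, 0, 0, 0, 1]])

```text
t: 63.1
position: [0.4327, -0.349, 0.1317]
ee_rot: [-0.006, 0.096, 0.995, -0.001]
force: [-7.0, 1.4, 6.1]
grip_width: 0.0157
grip_force: 30.0
```

Emit:
play_rows(series=[[8, 0, 13, 0, 0, 0, 1], [15, 0, 26, 0, 0, 0, 1], [20, 0, 40, 0, 0, 0, 1], [24, 0, 52, 0, 0, 0, 1], [24, 0, 54, 0, 0, 0, 1]])

```text
t: 63.6
position: [0.4091, -0.3443, 0.0761]
ee_rot: [-0.006, 0.096, 0.995, -0.0]
force: [-6.8, -0.5, 2.4]
grip_width: 0.0157
grip_force: 30.0
```

Emit:
play_rows(series=[[0, 0, 0, 0, 0, 0, 1], [0, 0, 0, 0, 0, 0, 0.5], [0, 0, 0, 0, 0, 0, 0.5], [0, 0, 0, 0, 0, 0, 0.5], [0, 0, 0, 0, 0, 0, 0.5]])

```text
t: 64.1
position: [0.4105, -0.3444, 0.0777]
ee_rot: [-0.005, 0.096, 0.995, -0.001]
force: [0.2, -0.2, -0.3]
grip_width: 0.0435
grip_force: 0.0
```

Emit:
play_rows(series=[[0, 0, -34, 0, 0, 0, 0.5], [0, 0, -67, 0, 0, 0, 0.5], [20, 40, -110, 0, 0, 0, 0.5], [20, 80, -140, 0, 0, 0, 0.5], [20, 120, -150, 0, 0, 0, 0.5]])

```text
t: 64.6
position: [0.4154, -0.2247, 0.2299]
ee_rot: [-0.003, 0.097, 0.995, -0.002]
force: [0.5, 0.6, -0.0]
grip_width: 0.0443
grip_force: 0.0
```

Emit:
play_rows(series=[[0, 40, 0, 0, 0, 0, 0.5], [0, 80, 0, 0, 0, 0, 0.5], [0, 120, 0, 0, 0, 0, 0.5], [0, 160, 0, 0, 0, 0, 0.5], [0, 160, 0, 0, 0, 0, 0.5]])

```text
t: 65.1
position: [0.4457, -0.0633, 0.2267]
ee_rot: [-0.005, 0.094, 0.996, 0.0]
force: [-0.2, 0.3, -0.4]
grip_width: 0.0439
grip_force: 0.0
```

```bash
python3 - <<'E'
from car import *
print(sensors.get_obs()["position"],knob(0,0),knob(-.12,0))
for n in("top","side"):
    d=read_camera(n);Y,R,_=masks(d)
    for m,q,c in blobs(Y,25): print(n,q[4],*[np.round(v,3) for v in rect(d,fill(m),.045)])
    for m,q,c in blobs(R,5): print(n,"red z.042",plane(d,c,.042)[:2].round(3),"z.078",plane(d,c,.078)[:2].round(3))
    for o in ["mortar","pot_lid","jar","soap","mug","paddle"]: print(o,[plane(d,r["xy"],0)[:2].round(3) for r in nets.tip_of(o,n)[:1]])
    if n=="side": b=d["image"][80:380,200:500]
    else: a=d["image"][100:300,130:500]
cv2.imwrite("pics/fin.png",np.hstack([np.vstack([a,np.zeros((100,370,3),np.uint8)]),b])[:,:,::-1])
E
```

```text
[ 0.44568312 -0.06328557  0.22668692] [ 0.41154267 -0.34432784  0.078     ] [ 0.40954662 -0.34393774  0.05985619]
top 190 [0.443 0.361] [106.9    59.326] -1.543
top 36 [ 0.48  -0.323] [43.532 17.506] -1.319
top 31 [ 0.467 -0.392] [40.687 18.073] 0.922
top 53 [ 0.43  -0.311] [48.839 24.169] 0.855
top 45 [ 0.417 -0.387] [45.17  21.943] -1.156
top red z.042 [0.398 0.398] z.078 [0.4   0.387]
top red z.042 [ 0.409 -0.308] z.078 [ 0.412 -0.3  ]
top red z.042 [ 0.409 -0.353] z.078 [ 0.411 -0.344]
mortar [array([ 0.41 , -0.318])]
pot_lid [array([0.786, 0.006])]
jar [array([ 0.724, -0.279])]
soap [array([ 0.675, -0.402])]
mug [array([0.72 , 0.247])]
paddle [array([0.626, 0.349])]
side 30 [ 0.477 -0.327] [52.519 13.173] 1.429
side 55 [ 0.439 -0.319] [52.243 29.8  ] 1.397
side 613 [0.443 0.362] [107.293  62.168] -1.552
side red z.042 [ 0.419 -0.399] z.078 [ 0.412 -0.348]
side red z.042 [ 0.41 -0.31] z.078 [ 0.404 -0.263]
mortar [array([ 0.554, -0.003])]
pot_lid [array([0.792, 0.004])]
jar [array([ 0.735, -0.288])]
soap [array([ 0.665, -0.388])]
mug [array([0.73 , 0.241])]
paddle [array([0.634, 0.343])]
```

View pics/fin.png

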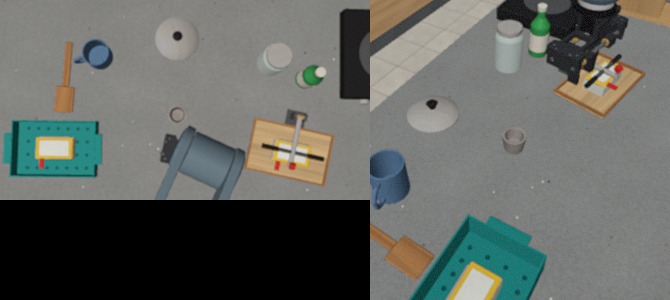

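The knob is at (.411,-.345) at z = .078 in both views. The bar is therefore lying on the good tin, and everything else stands where it was. I'm handing the job in.

```bash
python3 -c "
from workcell import bot
print(bot.job_done())"
```

```text
the job is handed in; nothing more can be done
None
```

I handed the job in at about 65 s: the good tin is shut in the carrier with the bar lying on it, the stiff tin is shut in the colander, and nothing else on the counter looked moved; no verdict was returned.

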